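# Batch specimen pots through the tip bucket

### The arm

A 6-joint arm with a two-finger parallel gripper is mounted at the origin on the work surface. World frame = base frame: x ahead of the robot, y to its left, z up, the work surface at z = 0. Lengths are in m, angles in rad, forces in N, time in s.
With the tool pointing down it reaches from about 0.35 to 0.775 m from the base axis. Payload 7.3 kg.
Tool frame: the origin (TCP) lies between the finger pads; the fingertips stand 8 mm ahead of it and the grasp point (between the pads) lies 11 mm behind it (robot.nose_length is the distance from the TCP to the fingertips, in m); z points along the fingers, y is the line along which they close (so a half turn about z gives the same grasp; the last joint's range is limited). The gripper opens to 92 mm and grips with 3 to 60 N. Pads are 19 mm wide; open, the fingers measure 130 mm over their backs; the gripper's body (75 mm by 190 mm) begins 47 mm behind the grasp point.
Start: joints at [-1.355, 0.342, 1.524, -0, 1.275, -0.146], TCP at [0.186, -0.491, 0.235] pointing down, gripper open.
Joint ranges: [-2.53, 2.53], [-0.77, 2.02], [0.04, 2.7], [-1, 4.14], [0.28, 2.66], [-3.11, 3.11]. Speed limits (rad/s): [2.57, 2.57, 3.14, 3.14, 3.14, 3.14].

### API

Orientations are given as [roll, pitch, yaw] about the fixed x, y, z axes, in that order (R = Rz(yaw) Ry(pitch) Rx(roll)).
In Python, from cell import robot gives the robot as it stands. The module is installed in compiled form; this text tells all that it offers.
- The arm moves only by the shell command python3 -m jog 'ROWS' [FORCE]. ROWS is JSON, a list that holds one entry, the list of rows, each a list of 5 numbers: the gripper's target within -1 to 1 (fully open at 1, half-way at 0, shut at -1), then the shift along the tool's x, y, z in m, then the turn about the tool's z in rad. A call has 1 to 5 rows; each row is the pose to reach, as a shift and turn from the pose commanded when the call began, along the tool's axes at that moment; what a row does not reach only later rows make up. A row lasts 1/12 s, in which the tool goes at most 41.7 mm and 7.16 degrees, less where a joint would pass 70% of its speed; a pose out of reach is approached as far as the arm can. A call with a gripper value outside its range is refused whole. The fingers move at their own pace and stop on an object; FORCE is the grip in N (left out, the last holds). Time passes only in rows, so rows that repeat a pose let the fingers close. It gives the time, the measured TCP pose, the force, the opening and the grip force at its end, in the units of the state.
- robot.observe(): the state, without advancing time (a new reading comes with each control period).
- robot.read_camera(name): name is "side" or "top"; returns the picture (384x512x3 uint8, red, green, blue); there is no depth.
- robot.camera_model(name): a dict with "camera_matrix" (3x3 intrinsics, pixels), "dist_coeffs" ([k1, k2, p1, p2, k3] as OpenCV has them; the pictures are not rectified), "position" and "attitude" of the camera in the world. Camera axes: x right, y down, z forward; pixel columns grow to the right and rows downward; lengths in m; the calibration is good to about 2 mm. A picture is of the moment at which its call begins. camera_model takes no time and is no camera call.
- robot.hand_in(): hands the job in; it is judged then, once.
The state is a dict: "time": time; "qpos": joint angles; "qvel": joint speeds; "joint_efforts": joint torques, N m; "tool_pos": TCP position; "tool_rot": TCP orientation; "contact_force": force on the tool from outside, world axes, zero at the start; "torque": the same for the moment, N m; "opening": finger opening in m; "grip_force": force on a finger pad.
Only numpy, scipy, OpenCV 4.12 (cv2) and the standard library are available. Lean on these libraries where they do the work, as an engineer would, in place of code of your own. Each camera call takes 0.05 s, during which the arm holds its last target. There are 200 camera calls.

### The job

Hook the steel basket's bent lip over the rim of the tub, on the side the tip bucket dumps towards, so that the basket hangs inside the tub. Then load the specimen pots one at a time into the tip bucket until their weight trips it and it dumps them into the basket; do not push the bucket over, and do not put pots into the basket by hand. Set the emptied bucket back upright, put any pots that are left into it (every pot present must end in basket or bucket), and with the bucket upright swing its latch down into the catch, leaving everything else on the bench where it is.

Things in the scene. Friction and masses are not known exactly. Their poses are not given: they have to be found in the camera images.
- tub_rim (a point): Centre of the top edge of the tub wall on which the basket is to hang, 85 mm above the bench. x runs along this rim and along the bucket's hinge, z is up, +y points across the tub towards bucket, hinge and latch post. White open tub, 220 (x) by 203 mm (y) outside, walls 6 mm; here it spans y -3 to +200 mm, its inner floor 12 mm above the bench.
- station: Fixed base plate (270 x 258 mm) carrying tub, uprights, bucket and latch; origin on the bench under the middle of the bucket's hinge, axes as tub_rim (which lies at y = -155 mm). The hinge runs along x, 200 mm above the bench, between two uprights at x = +-119 mm (36 mm wide in y, 212 mm tall). The latch post (24 x 18 mm, 240 mm tall) stands at x = 0, y = +80 mm.
- bucket (a joint): Tip bucket angle, rad: 0 upright, growing as it tips to station -y (over the basket), 1.9 fully tipped (stops at both). Over-centre: empty, it falls back to 0 from below about 0.95 and on to 1.9 from above about 1.2, and stays there; some 3 N sideways on its bar brings it back. Two pots do not trip it (unless knocked), the third does, in about a second.
- bucket_floor (a point): Centre of the bucket's floor (upper face), turning with it. x along the hinge, z out of the floor; upright, 225 mm above the bench, at station y = -48 mm. Aluminium trough, inside 136 (x) by 46 mm (y), walls 30 mm above the floor, the dump-side (-y) wall flared 30 degrees outwards: three pots stand in a row at x = -45, 0, +45 mm. It turns about the hinge, 48 mm to +y and 25 mm below.
- bucket_bar (a point): Centre of the bucket's counterweight, a round dark steel bar 20 mm thick, 146 mm long along x, 45 mm from the hinge. Upright, it lies level with the hinge at station y = +45 mm. Fully tipped it stands 43 mm above the hinge at station y = -15 mm; pushing it there from the dump side towards station +y brings the bucket back upright.
- latch (a joint): Latch angle, rad: 0 closed (level, pointing to station -y, resting in the forked catch behind the bucket), growing as it is lifted and swung back, stop at 2.2. Starts open, leaning back (1.75 to 2.1). Stays by friction near upright (1.57), falls shut by itself from below about 1.0. Under 1 N pushes it.
- latch_hinge (a point): Latch hinge centre at the latch post, 240 mm above the bench, at station y = +72 mm; its axis runs along station x.
- latch_tip (a point): Point 78 mm from the hinge on the latch's steel bar (10 mm wide, 9 mm thick, 81 mm long from the hinge). A cross-pin 34 mm long and 10 mm thick sits 55 mm from the hinge on the face that is uppermost when closed and faces away from the bucket when open, 4 to 14 mm from the bar's middle line.
- basket_grip (a point): Centre of the basket's black grip block, 56 (x) by 12 (y) by 32 mm high, 79 mm above the basket's underside. Perforated steel basket, open on top, 160 (x) by 140 (y) by 60 mm high, walls 3 mm, about 0.22 kg; the middle of the box lies 78 mm to +y of here. x along the lip, z up, +y from the lip towards the box.
- basket_hook (a point): Middle of the hook's underside, 19 mm below basket_grip. A 16 mm wide slot (y -8 to +8 mm) opens downwards here between the box's back wall and the bent-down lip (80 mm long in x, 22 mm deep); the tub wall goes into it. Hung, this point lies on tub_rim with the axes alike, the box inside the tub, its underside 25 mm above the bench.
- basket_in (a point): Centre of the basket's inner floor, 3 mm above its underside; axes as basket_grip.
- dishes: Bystander: stack of dishes, 90 mm across, 56 mm high; origin under its centre.
- beaker: Bystander: glass beaker, 70 mm across, 85 mm high; origin under its centre.
- reagent: Bystander: amber bottle, 66 mm across, 150 mm high; origin under its centre.
- pot0_c (a point): Centre (half-way up) of a closed specimen pot: white cylinder with a blue screw cap, 40 mm in diameter, 50 mm high, 75 g, standing on the bench at the start. Absent in some runs (three to five pots are present).
- pot1_c (a point): Centre (half-way up) of a closed specimen pot: white cylinder with a blue screw cap, 40 mm in diameter, 50 mm high, 75 g, standing on the bench at the start. Absent in some runs (three to five pots are present).
- pot2_c (a point): Centre (half-way up) of a closed specimen pot: white cylinder with a blue screw cap, 40 mm in diameter, 50 mm high, 75 g, standing on the bench at the start. Absent in some runs (three to five pots are present).
- pot3_c (a point): Centre (half-way up) of a closed specimen pot: white cylinder with a blue screw cap, 40 mm in diameter, 50 mm high, 75 g, standing on the bench at the start. Absent in some runs (three to five pots are present).
- pot4_c (a point): Centre (half-way up) of a closed specimen pot: white cylinder with a blue screw cap, 40 mm in diameter, 50 mm high, 75 g, standing on the bench at the start. Absent in some runs (three to five pots are present).
Mind the look-alikes: they are no part of the job. Leave any brown or turquoise look-alike of the part that bears pot1_c alone.

How it is judged:
On the way, in this order (a step that is already met when the one before it is completed fails the run):
1. the basket hangs by its lip on the tub rim, let go, with the bucket still upright (y of basket_hook in the frame of tub_rim between -0.012 and 0.012 m and x of basket_hook in the frame of tub_rim between -0.035 and 0.035 m and z of basket_hook in the frame of tub_rim between -0.006 and 0.008 m and angle between basket_hook's own z axis and vertical below 0.25 rad and contact force between the fingers and basket below 0.2 N and value of joint bucket below 0.3 rad), for 0.3 s.
2. the bucket has tripped, is empty, and its pots lie in the basket (value of joint bucket above 1.6 rad and ((x of pot0_c in the frame of basket_in between -0.08 and 0.08 m and y of pot0_c in the frame of basket_in between -0.07 and 0.07 m and z of pot0_c in the frame of basket_in between 0 and 0.075 m) or (x of pot1_c in the frame of basket_in between -0.08 and 0.08 m and y of pot1_c in the frame of basket_in between -0.07 and 0.07 m and z of pot1_c in the frame of basket_in between 0 and 0.075 m) or (x of pot2_c in the frame of basket_in between -0.08 and 0.08 m and y of pot2_c in the frame of basket_in between -0.07 and 0.07 m and z of pot2_c in the frame of basket_in between 0 and 0.075 m) or (x of pot3_c in the frame of basket_in between -0.08 and 0.08 m and y of pot3_c in the frame of basket_in between -0.07 and 0.07 m and z of pot3_c in the frame of basket_in between 0 and 0.075 m) or (x of pot4_c in the frame of basket_in between -0.08 and 0.08 m and y of pot4_c in the frame of basket_in between -0.07 and 0.07 m and z of pot4_c in the frame of basket_in between 0 and 0.075 m)) and not (x of pot0_c in the frame of bucket_floor between -0.07 and 0.07 m and y of pot0_c in the frame of bucket_floor between -0.045 and 0.03 m and z of pot0_c in the frame of bucket_floor between 0 and 0.06 m) and not (x of pot1_c in the frame of bucket_floor between -0.07 and 0.07 m and y of pot1_c in the frame of bucket_floor between -0.045 and 0.03 m and z of pot1_c in the frame of bucket_floor between 0 and 0.06 m) and not (x of pot2_c in the frame of bucket_floor between -0.07 and 0.07 m and y of pot2_c in the frame of bucket_floor between -0.045 and 0.03 m and z of pot2_c in the frame of bucket_floor between 0 and 0.06 m) and not (x of pot3_c in the frame of bucket_floor between -0.07 and 0.07 m and y of pot3_c in the frame of bucket_floor between -0.045 and 0.03 m and z of pot3_c in the frame of bucket_floor between 0 and 0.06 m) and not (x of pot4_c in the frame of bucket_floor between -0.07 and 0.07 m and y of pot4_c in the frame of bucket_floor between -0.045 and 0.03 m and z of pot4_c in the frame of bucket_floor between 0 and 0.06 m)), for 0.2 s.
3. the bucket is back upright with its latch still open (value of joint bucket below 0.08 rad and value of joint latch above 0.6 rad), for 0.2 s.
4. the latch is down in its catch on the upright bucket (value of joint each of bucket, latch below 0.08 rad), for 0.2 s.
At the end, for the whole second after the job is handed in: Basket hung by its lip on the tub rim (hook within 12 mm across, 35 mm along, on the rim within 8 mm, tilt under 0.25 rad); bucket upright and latch closed within 0.08 rad; every pot present at rest in the basket or the bucket, at least one in the basket (all of step 4 and y of basket_hook in the frame of tub_rim between -0.012 and 0.012 m and x of basket_hook in the frame of tub_rim between -0.035 and 0.035 m and z of basket_hook in the frame of tub_rim between -0.006 and 0.008 m and angle between basket_hook's own z axis and vertical below 0.25 rad and contact force between the fingers and basket below 0.2 N and ((x of pot0_c in the frame of basket_in between -0.08 and 0.08 m and y of pot0_c in the frame of basket_in between -0.07 and 0.07 m and z of pot0_c in the frame of basket_in between 0 and 0.075 m) or (x of pot1_c in the frame of basket_in between -0.08 and 0.08 m and y of pot1_c in the frame of basket_in between -0.07 and 0.07 m and z of pot1_c in the frame of basket_in between 0 and 0.075 m) or (x of pot2_c in the frame of basket_in between -0.08 and 0.08 m and y of pot2_c in the frame of basket_in between -0.07 and 0.07 m and z of pot2_c in the frame of basket_in between 0 and 0.075 m) or (x of pot3_c in the frame of basket_in between -0.08 and 0.08 m and y of pot3_c in the frame of basket_in between -0.07 and 0.07 m and z of pot3_c in the frame of basket_in between 0 and 0.075 m) or (x of pot4_c in the frame of basket_in between -0.08 and 0.08 m and y of pot4_c in the frame of basket_in between -0.07 and 0.07 m and z of pot4_c in the frame of basket_in between 0 and 0.075 m)) and ((x of pot0_c in the frame of basket_in between -0.08 and 0.08 m and y of pot0_c in the frame of basket_in between -0.07 and 0.07 m and z of pot0_c in the frame of basket_in between 0 and 0.075 m) or (x of pot0_c in the frame of bucket_floor between -0.07 and 0.07 m and y of pot0_c in the frame of bucket_floor between -0.045 and 0.03 m and z of pot0_c in the frame of bucket_floor between 0 and 0.06 m)) and ((x of pot1_c in the frame of basket_in between -0.08 and 0.08 m and y of pot1_c in the frame of basket_in between -0.07 and 0.07 m and z of pot1_c in the frame of basket_in between 0 and 0.075 m) or (x of pot1_c in the frame of bucket_floor between -0.07 and 0.07 m and y of pot1_c in the frame of bucket_floor between -0.045 and 0.03 m and z of pot1_c in the frame of bucket_floor between 0 and 0.06 m)) and ((x of pot2_c in the frame of basket_in between -0.08 and 0.08 m and y of pot2_c in the frame of basket_in between -0.07 and 0.07 m and z of pot2_c in the frame of basket_in between 0 and 0.075 m) or (x of pot2_c in the frame of bucket_floor between -0.07 and 0.07 m and y of pot2_c in the frame of bucket_floor between -0.045 and 0.03 m and z of pot2_c in the frame of bucket_floor between 0 and 0.06 m)) and ((x of pot3_c in the frame of basket_in between -0.08 and 0.08 m and y of pot3_c in the frame of basket_in between -0.07 and 0.07 m and z of pot3_c in the frame of basket_in between 0 and 0.075 m) or (x of pot3_c in the frame of bucket_floor between -0.07 and 0.07 m and y of pot3_c in the frame of bucket_floor between -0.045 and 0.03 m and z of pot3_c in the frame of bucket_floor between 0 and 0.06 m)) and ((x of pot4_c in the frame of basket_in between -0.08 and 0.08 m and y of pot4_c in the frame of basket_in between -0.07 and 0.07 m and z of pot4_c in the frame of basket_in between 0 and 0.075 m) or (x of pot4_c in the frame of bucket_floor between -0.07 and 0.07 m and y of pot4_c in the frame of bucket_floor between -0.045 and 0.03 m and z of pot4_c in the frame of bucket_floor between 0 and 0.06 m)) and linear speed of each of pot0, pot1, pot2, pot3, pot4 below 0.05 m/s); the robot touches nothing.
It fails at once if the robot pushes the upright bucket over (value of joint bucket between 0.08 and 0.5 rad and velocity of joint bucket above 0.2 rad/s and contact force between the fingers and bucket above 1 N).
It fails at once if a pot is put into the basket by hand ((contact force between the fingers and pot0 above 1 N and x of pot0_c in the frame of basket_in between -0.075 and 0.075 m and y of pot0_c in the frame of basket_in between -0.065 and 0.065 m and z of pot0_c in the frame of basket_in between 0 and 0.13 m) or (contact force between the fingers and pot1 above 1 N and x of pot1_c in the frame of basket_in between -0.075 and 0.075 m and y of pot1_c in the frame of basket_in between -0.065 and 0.065 m and z of pot1_c in the frame of basket_in between 0 and 0.13 m) or (contact force between the fingers and pot2 above 1 N and x of pot2_c in the frame of basket_in between -0.075 and 0.075 m and y of pot2_c in the frame of basket_in between -0.065 and 0.065 m and z of pot2_c in the frame of basket_in between 0 and 0.13 m) or (contact force between the fingers and pot3 above 1 N and x of pot3_c in the frame of basket_in between -0.075 and 0.075 m and y of pot3_c in the frame of basket_in between -0.065 and 0.065 m and z of pot3_c in the frame of basket_in between 0 and 0.13 m) or (contact force between the fingers and pot4 above 1 N and x of pot4_c in the frame of basket_in between -0.075 and 0.075 m and y of pot4_c in the frame of basket_in between -0.065 and 0.065 m and z of pot4_c in the frame of basket_in between 0 and 0.13 m)).
It fails at once if another thing on the bench is moved more than 50 mm (distance of any of dishes, beaker, reagent, spatula, timer, glove_box from where it was at the start of the episode above 0.05 m).
Of pot0, pot1, pot2, pot3, pot4 only 3 to 5 are there at a start; the rules pass over those that are not, and their reading is None.
At some moment in a run one of pot0, pot1, pot2, pot3, pot4 may be knocked a few centimetres aside while the robot is not near it.
It also fails if it takes over 210 s, if anything falls off the work surface, if the arm or the gripper's body presses on something with over 40 N, if the wrist force passes 120 N, or if a joint passes its speed limit or range.

## Working session

There is one attempt and no reset: what is moved stays moved. The work goes in short steps, Python scripts to look and compute and a shell command to move; the robot and the scene stay as the last step left them, time stands still between calls to the robot, and variables do not carry over. Pictures are saved under pics/ and viewed, at most 14 in all, crops included, and the job is handed in when it is done.

```bash
mkdir -p pics; python3 - <<'E'
from cell import robot
import cv2
for n in("side","top"):
    cv2.imwrite(f"pics/{n}0.png",robot.read_camera(n)[:,:,::-1]); print(robot.camera_model(n))
print(robot.observe())
a=cv2.imread("pics/side0.png")
E
```

```text
{'camera_matrix': array([[366.34648017,   0.        , 258.1502947 ],
       [  0.        , 366.34648017, 197.78629296],
       [  0.        ,   0.        ,   1.        ]]), 'dist_coeffs': array([0.01997526, 0.        , 0.        , 0.        , 0.        ]), 'position': array([ 1.26039   , -0.79773684,  0.87310121]), 'attitude': array([-2.20002749, -0.01778998,  0.78921447])}
{'camera_matrix': array([[479.5837145 ,   0.        , 256.48068284],
       [  0.        , 479.5837145 , 186.3815887 ],
       [  0.        ,   0.        ,   1.        ]]), 'dist_coeffs': array([-0.01531062,  0.        ,  0.        ,  0.        ,  0.        ]), 'position': array([ 0.4598406 , -0.11883724,  1.54291045]), 'attitude': array([-3.07930231e+00,  1.66564415e-03, -1.58559535e+00])}
{'time': 0.1, 'qpos': array([-1.35501531e+00,  3.42641973e-01,  1.52492691e+00,  6.03457902e-06,
        1.27538382e+00, -1.46003136e-01]), 'qvel': array([-1.35048480e-03, -1.34157780e-04, -8.37971912e-04,  1.73525468e-04,
       -7.96485836e-04,  5.07079404e-06]), 'joint_efforts': array([ 1.69992789e-03, -4.32002449e+01, -2.44694191e+01,  7.18783052e-02,
        5.26481203e-02, -5.95417237e-05]), 'tool_pos': array([ 0.18576556, -0.49066168,  0.2341183 ]), 'tool_rot': array([-3.14024792e+00, -2.03575498e-04,  3.61782252e-01]), 'contact_force': array([-0.3067741 ,  0.36395011, -0.33549718]), 'torque': array([-0.00549227,  0.00845418, -0.01757749]), 'grip_force': 0.0, 'opening': 0.09189593155921652}
```

View pics/side0.png

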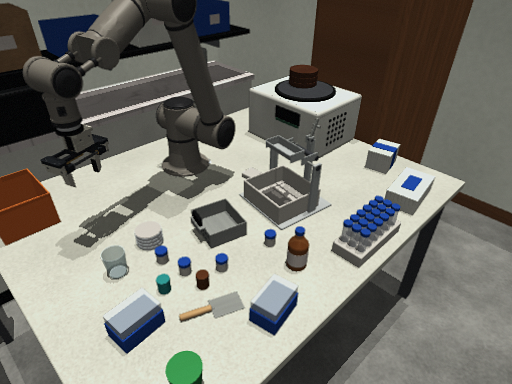

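View pics/top0.png

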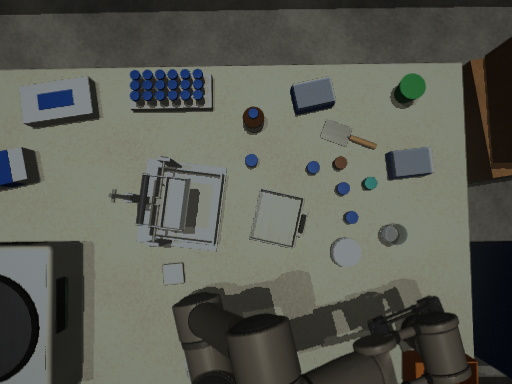

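The candidates are four blue-capped pots: top (251,160), (313,168), (343,188), (351,217), the same ones as side (270,237), (221,262), (184,265), (161,254). The look-alikes to leave are brown (340,163) and turquoise (370,183), plus the blue caps in the rack and the amber bottle. The station is at top (180,200), and the basket's grip is at top (303,223). Next I'll check in close crops.

```bash
cat > h.py <<'E'
import numpy as np, cv2
from cell import robot
from scipy.spatial.transform import Rotation as R
C={n:robot.camera_model(n) for n in("side","top")}
for c in C.values(): c['R']=R.from_euler('xyz',c['attitude']).as_matrix()
def ray(n,p):
    c=C[n]; u=cv2.undistortPoints(np.array([[p]],float),c['camera_matrix'],c['dist_coeffs'])[0,0]
    return c['position'],c['R']@np.array([u[0],u[1],1])
def onz(n,p,z):
    o,d=ray(n,p); return o+d*(z-o[2])/d[2]
def tri(ps,pt):
    (a,d),(b,e)=ray('side',ps),ray('top',pt); s=np.linalg.lstsq(np.c_[d,-e],b-a,rcond=None)[0]
    p,q=a+d*s[0],b+e*s[1]; return (p+q)/2,np.linalg.norm(p-q)
def proj(n,P):
    c=C[n]; Rt=c['R'].T
    return cv2.projectPoints(np.atleast_2d(np.array(P,float)),cv2.Rodrigues(Rt)[0],-Rt@c['position'],c['camera_matrix'],c['dist_coeffs'])[0][:,0]
def crop(n,x0,y0,x1,y1,k,name):
    im=robot.read_camera(n)[y0:y1,x0:x1,::-1]
    cv2.imwrite(f'pics/{name}.png',cv2.resize(im,None,fx=k,fy=k,interpolation=cv2.INTER_CUBIC))
E
python3 - <<'E'
from h import *
crop('top',100,140,300,290,4,'t1'); 
crop('side',145,130,345,280,4,'s1')
im=robot.read_camera('top')[140:270,240,:] 
# blue caps
for n in C:
    im=robot.read_camera(n); h=cv2.cvtColor(im,cv2.COLOR_RGB2HSV)
    m=cv2.inRange(h,(108,150,50),(125,255,255))
    k,_,st,ce=cv2.connectedComponentsWithStats(m)
    print(n,[(ce[i].round(1).tolist(),int(st[i,4])) for i in range(1,k) if 15<st[i,4]<250])
E
```

```text
side [([386.1, 149.2], 141), ([411.2, 182.5], 171), ([299.6, 230.9], 64), ([270.0, 233.9], 81), ([160.6, 250.8], 103), ([221.1, 258.5], 100), ([183.8, 262.1], 106)]
top [([184.7, 78.8], 137), ([197.2, 73.2], 68), ([134.6, 74.4], 64), ([147.0, 74.2], 65), ([159.7, 73.9], 66), ([172.0, 74.0], 69), ([197.4, 83.6], 73), ([134.6, 84.6], 68), ([146.8, 84.5], 75), ([159.5, 89.5], 148), ([172.1, 84.0], 69), ([134.6, 95.2], 66), ([146.7, 95.0], 72), ([172.1, 94.6], 70), ([184.8, 94.3], 73), ([197.4, 94.3], 68), ([252.9, 112.8], 75), ([251.0, 159.8], 107), ([312.8, 166.8], 108), ([342.9, 187.8], 105), ([351.3, 216.9], 104)]
```

View pics/t1.png

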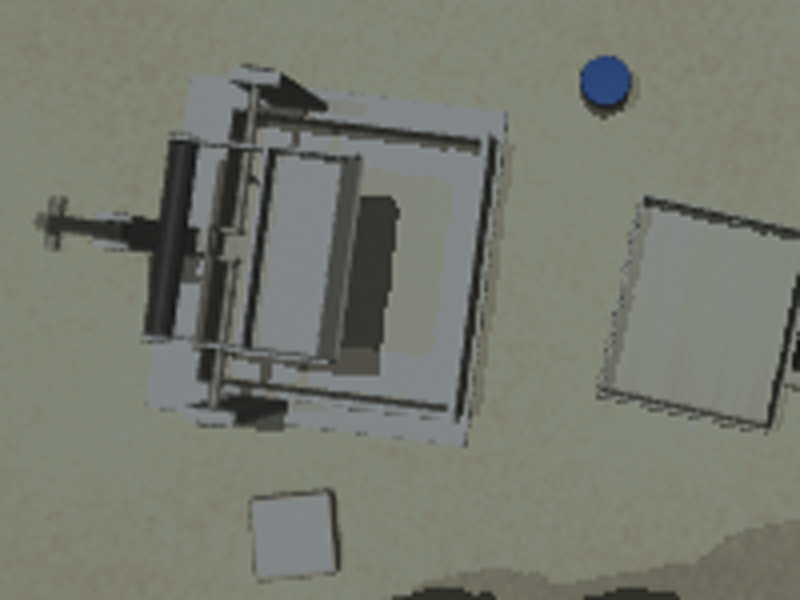

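View pics/s1.png

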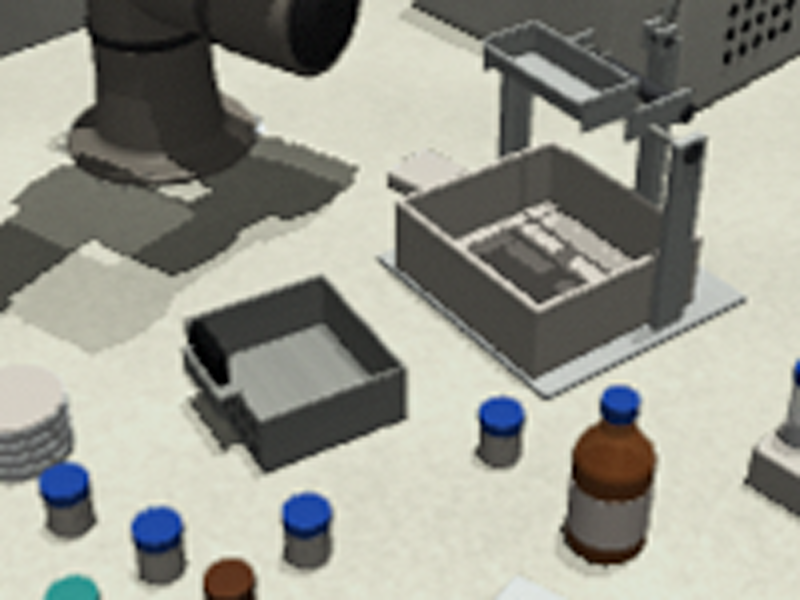

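```bash
python3 - <<'E'
from h import *
from scipy.optimize import least_squares
def fit(pts,g):
    def f(p):
        r=[]
        for n,px,P in pts:
            w=R.from_euler('z',p[3]).apply(P)+p[:3]; r.extend(proj(n,w)[0]-px)
        return r
    s=least_squares(f,g,loss='soft_l1'); print(s.x.round(4),np.array(f(s.x)).reshape(-1,2).round(1).tolist()); return s.x
S=fit([('side',(244.25,181.25),(-.11,-.158,.085)),('side',(280.75,208),(.11,-.158,.085)),('side',(283,166.75),(-.11,.045,.085)),
 ('top',(224.25,173.75),(.11,-.158,.085)),('top',(215.75,245),(-.11,-.158,.085)),('top',(146.25,174.25),(.073,.045,.21)),('top',(139.5,224.25),(-.073,.045,.21))],[.4,.1,0,0])
B=fit([('top',(261.25,189.5),(.08,.148,-.019)),('top',(250,238.25),(-.08,.148,-.019)),('top',(292,247),(-.08,.008,-.019)),
 ('side',(225,199.5),(-.08,.148,-.019)),('side',(246.25,222.5),(.08,.148,-.019)),('side',(212,247.5),(.08,.008,-.079)),('side',(245.5,233),(.08,.148,-.079))],[.4,-.2,.08,0])
print('grip top px->',onz('top',(303,223),.095))
print('rim',R.from_euler('z',S[3]).apply([0,-.155,.085])+S[:3])
side=[(270,233.9),(221.1,258.5),(183.8,262.1),(160.6,250.8)];top=[(251,159.8),(312.8,166.8),(342.9,187.8),(351.3,216.9)]
for a,b in zip(side,top): print('pot',*tri(a,b),onz('top',b,.05))
for n,p in(('dishes',(346,252)),('beaker',(390,234)),('reagent',(253,113))): print(n,onz('top',p,.06))
E
```

```text
[ 0.5067  0.1555 -0.0061 -0.1383] [[-1.6, 0.0], [-2.5, 1.3], [-0.6, -0.9], [-1.1, -0.8], [-1.8, -0.4], [0.3, -1.1], [-0.1, 0.7]]
[ 0.4369 -0.2548  0.0773 -0.2263] [[-1.3, -1.8], [-0.9, 0.2], [1.6, 1.0], [-0.2, -1.2], [-0.0, -0.7], [-1.4, 1.4], [0.8, 1.8]]
grip top px-> [ 0.43763239 -0.25617463  0.095     ]
rim [0.48533261 0.00197223 0.07886241]
pot [ 0.63727068 -0.10180825  0.04368127] 0.0001954631916918051 [ 0.63659072 -0.1018097   0.05      ]
pot [ 0.61197256 -0.29577588  0.04434087] 0.0009703074477808249 [ 0.61170253 -0.2947321   0.05      ]
pot [ 0.54460164 -0.38846862  0.04466082] 0.0008063444892774463 [ 0.54453269 -0.38717744  0.05      ]
pot [ 0.45329379 -0.41240623  0.04461619] 0.0009310400211360242 [ 0.45357515 -0.41095824  0.05      ]
dishes [ 0.34621433 -0.38984718  0.06      ]
beaker [ 0.39921087 -0.52698283  0.06      ]
reagent [ 0.78256068 -0.11025059  0.06      ]
```

```bash
cat >> h.py <<'E'
S=np.array([.5067,.1555,0,-.1383])
def st(x,y,z): return R.from_euler('z',S[3]).apply([x,y,z])+[S[0],S[1],0]
def go(P,yaw=None):
    o=robot.observe(); Rt=R.from_euler('xyz',o['tool_rot'])
    d=Rt.inv().apply(np.array(P)-o['tool_pos']); y=o['tool_rot'][2]
    print('t',o['time'],'shift',d.round(4).tolist(),'turn',0 if yaw is None else round(-((yaw-y+np.pi)%(2*np.pi)-np.pi),4))
E
python3 -c "
from h import *
go([.437,-.255,.15],1.345); print(st(0,-.155,.085))"
```

```text
t 0.35 shift [0.3184, -0.1318, 0.0846] turn -0.9832
[0.48533177 0.00197997 0.085     ]
```

```bash
python3 -m jog '[[[1,0.16,-0.066,0,-0.6],[1,0.16,-0.066,0,-0.6],[1,0.16,-0.066,0,-0.6],[1,0.16,-0.066,0,-0.6],[1,0.16,-0.066,0,-0.6]]]' 50; python3 -c "
from h import *
go([.437,-.255,.15],1.345)"
```

```text
time: 0.77
tool_pos: [0.3155, -0.3684, 0.2349]
tool_rot: [3.141, -0.002, 0.972]
contact_force: [-0.2, 0.5, -0.3]
opening: 0.0919
grip_force: 0.0
t 0.7667 shift [0.1619, 0.0364, 0.0853] turn -0.3729
```

```bash
python3 -m jog '[[[1,0.162,0.036,0.085,-0.373],[1,0.162,0.036,0.085,-0.373],[1,0.162,0.036,0.085,-0.373],[1,0.162,0.036,0.085,-0.373],[1,0.162,0.036,0.085,-0.373]]]'; python3 -m jog '[[[1,0,0,0,0],[1,0,0,0,0]]]'; python3 -c "
from h import *
go([.437,-.255,.072],1.345)
crop('side',150,150,290,270,5,'s2');crop('top',240,170,330,260,6,'t2')"
```

```text
time: 1.18
tool_pos: [0.4358, -0.2569, 0.1476]
tool_rot: [-3.14, -0.002, 1.337]
contact_force: [-0.4, 0.2, 0.5]
opening: 0.0917
grip_force: 0.0
time: 1.35
tool_pos: [0.4345, -0.2597, 0.1493]
tool_rot: [-3.14, -0.0, 1.337]
contact_force: [-0.3, -0.2, 0.3]
opening: 0.092
grip_force: 0.0
t 1.35 shift [0.0051, 0.0014, 0.0773] turn -0.0077
```

View pics/s2.png

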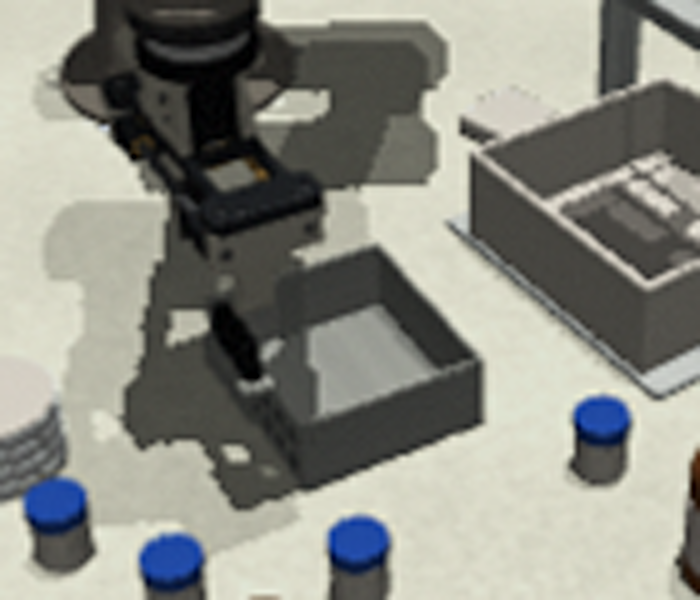

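The view shows the gripper above the basket with the black grip block at crop (238,338), which is side px (197.6,217.6). I'll compare it with the predicted corners.

```bash
python3 -c "
from h import *
for x in(-.028,.028):
  for y in (-.006,.006):
   for z in(-.016,.016):
    P=R.from_euler('z',-.226).apply([x,y,z])+[.437,-.255,.079]
    print(x,y,z,((proj('side',P)[0]-[150,150])*5).round(0),proj('top',P)[0].round(1))
"
```

```text
-0.028 -0.006 -0.016 [211. 341.] [301.7 232.4]
-0.028 -0.006 0.016 [207. 304.] [302.7 232.8]
-0.028 0.006 -0.016 [227. 335.] [297.9 231.6]
-0.028 0.006 0.016 [223. 299.] [298.8 231.9]
0.028 -0.006 -0.016 [245. 386.] [305.4 214.6]
0.028 -0.006 0.016 [241. 349.] [306.5 214.5]
0.028 0.006 -0.016 [261. 380.] [301.6 213.7]
0.028 0.006 0.016 [257. 343.] [302.6 213.7]
```

```bash
python3 -m jog '[[[1,0.006,0.001,0.03,-0.008],[1,0.006,0.001,0.06,-0.008],[1,0.006,0.001,0.077,-0.008],[1,0.006,0.001,0.077,-0.008],[-1,0.006,0.001,0.077,-0.008]]]' 50;python3 -m jog '[[[-1,0,0,0,0],[-1,0,0,0,0],[-1,0,0,0,0],[-1,0,0,0,0],[-1,0,0,0,0]]]'; python3 -m jog '[[[-1,0,0,-0.03,0],[-1,0,0,-0.06,0],[-1,0,0,-0.09,0],[-1,0,0,-0.12,0],[-1,0,0,-0.12,0]]]'; python3 -c "
from h import *
go(st(0,-.185,.18),1.433)
crop('side',150,100,310,220,5,'s3')"
```

```text
time: 1.87
tool_pos: [0.4361, -0.2558, 0.0731]
tool_rot: [-3.141, 0.0, 1.341]
contact_force: [0.5, 0.3, -0.1]
opening: 0.0886
grip_force: 0.0
time: 2.28
tool_pos: [0.4369, -0.255, 0.0734]
tool_rot: [3.141, 0.001, 1.343]
contact_force: [-1.8, -0.2, 1.2]
opening: 0.0564
grip_force: 0.4
time: 2.7
tool_pos: [0.439, -0.2565, 0.1985]
tool_rot: [3.132, 0.005, 1.343]
contact_force: [1.2, -2.1, -1.6]
opening: 0.0556
grip_force: 50.0
t 2.7 shift [0.2324, -0.0107, 0.0173] turn -0.0899
```

View pics/s3.png

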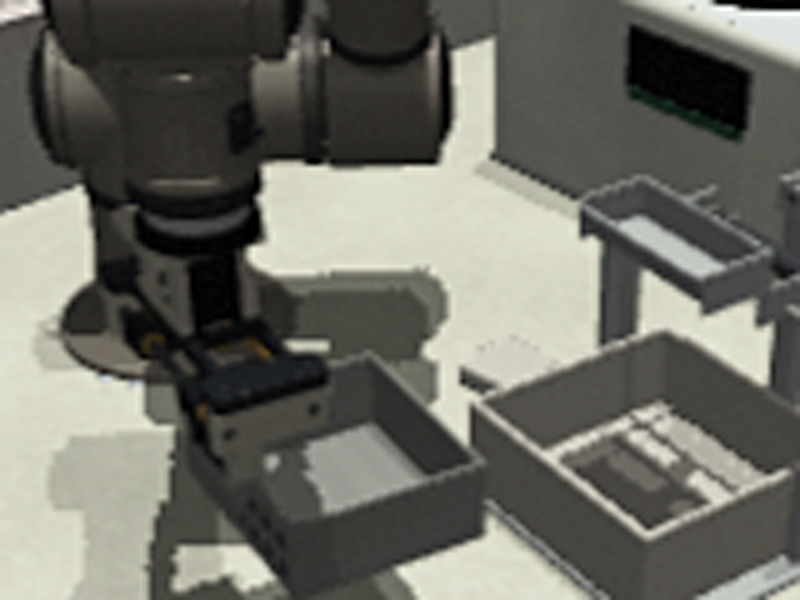

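The basket is held level, about 125 mm up. The tub's near rim corners are at crop (471,404) and (648,538), so I'll recheck the rim from those.

```bash
python3 -c "
from h import *
for n,a,b in(('side',(244.2,180.8),(279.6,207.6)),('top',(215.75,245),(224.25,173.75))):
  A,B=onz(n,a,.085),onz(n,b,.085);d=B-A;print(n,A,B,np.arctan2(d[1],d[0]),np.linalg.norm(d),(A+B)/2)
print(tri((244.2,180.8),(215.75,245)),tri((279.6,207.6),(224.25,173.75)))
print(st(-.11,-.158,.085),st(.11,-.158,.085))
im=robot.read_camera('top');print(im[150:200,222].mean(1).astype(int)); print(im[210,205:235].mean(1).astype(int)); print(im[190,205:235].mean(1).astype(int));print(im[230,205:235].mean(1).astype(int))
"
```

```text
side [0.38441132 0.01468312 0.085     ] [ 0.59554277 -0.01144191  0.085     ] -0.1231124677132905 0.2127416441900341 [0.48997704 0.0016206  0.085     ]
top [0.37503136 0.00804045 0.085     ] [ 0.59087921 -0.01998646  0.085     ] -0.12912322720989125 0.21765982570747633 [ 0.48295529 -0.00597301  0.085     ]
(array([0.37864501, 0.01239503, 0.08302854]), np.float64(0.011202969693069977)) (array([ 0.59404166, -0.01678822,  0.08656704]), np.float64(0.0092872794474619))
[0.37596849 0.01417317 0.085     ] [ 0.59386789 -0.01615593  0.085     ]
[132 132 130 131 130 132 133 131 131 133 133 131 131 132 132 132 132 136
 139 139 138 139 136 108  81  59  56  39  39  41  40  41  41  40  42  42
  43  43  46  46  49  61 108 112 135 135 134 136 136 133]
[133 132 133 132 132 139 137 139 138 139 138 139 135  40  43 134  87 111
 112 131 130 131 128 130 131 132 133 133 132 128]
[132 133 132 133 133 133 133 133 138 139 139 139 138 138 138  81  41  49
 136  93 114 118 132 130 133 131 132 132 133 134]
[138 138 138 138 139 138 138 138 138 138  60  41  85 134  93 111 110 132
 130 130 132 131 131 129 128 128 130 132 132 128]
```

```bash
python3 -c "
from h import *
for p in((219.9,190),(217.47,210),(214.7,230)):
  P=onz('top',p,.085); print(P, R.from_euler('z',-S[3]).apply(P-[S[0],S[1],0]))
o=onz('top',(222,172.8),.085);print(o)
print(proj('side',[st(-.11,-.158,.085),st(.11,-.158,.085),st(-.11,.045,.085)]))
"
```

```text
[ 0.5414195  -0.00621217  0.085     ] [ 0.05668156 -0.15538169  0.085     ]
[0.48069462 0.00178555 0.085     ] [-0.00456607 -0.15583184  0.085     ]
[0.420285   0.01078008 0.085     ] [-0.06563887 -0.15525124  0.085     ]
[ 0.5938919  -0.01314942  0.085     ]
[[242.6309192  179.9822484 ]
 [278.34629502 207.95062634]
 [282.45352137 164.57457841]]
```

```bash
sed -i 's/^S=.*/S=np.array([.507,.158,0,-.1383])/' h.py; python3 -c "
from h import *
o=robot.observe();t=o['tool_pos'];yaw=o['tool_rot'][2]-np.pi/2; print(t,o['tool_rot'])
for P in([.08,.148,-.019],[-.08,.148,-.019],[.08,.008,-.079],[.08,.148,-.079]):
  print((proj('side',R.from_euler('z',yaw).apply(P)+t+[0,0,.0056])[0]-[150,100])*5)
go(st(0,-.155,.180),1.433)"
```

```text
[ 0.43700399 -0.25493212  0.1935718 ] [3.13944499e+00 1.24219963e-03 1.34309513e+00]
[480.94318078 465.96817196]
[367.88838923 353.8411374 ]
[291.72677692 606.43721568]
[481.06944495 538.72046894]
t 2.8 shift [0.2637, -0.0112, 0.0132] turn -0.0899
```

```bash
python3 -m jog '[[[-1,0.03,-0.001,0.003,-0.02],[-1,0.06,-0.003,0.006,-0.05],[-1,0.09,-0.004,0.013,-0.09],[-1,0.12,-0.005,0.013,-0.09],[-1,0.15,-0.006,0.013,-0.09]]]';  python3 -m jog '[[[-1,0.03,0,0,0],[-1,0.06,0,0,0],[-1,0.09,0,0,0],[-1,0.105,0,0,0],[-1,0.105,0,0,0]]]';  python3 -m jog '[[[-1,0,0,0,0],[-1,0,0,0,0]]]'; python3 -c "
from h import *
go(st(0,-.155,.180),1.433)
go(st(0,-.155,.1),1.433)
crop('side',180,100,340,220,5,'s4')"
```

```text
time: 3.22
tool_pos: [0.4634, -0.1055, 0.1775]
tool_rot: [-3.137, -0.001, 1.433]
contact_force: [0.8, 0.1, -1.2]
opening: 0.0556
grip_force: 50.0
time: 3.63
tool_pos: [0.4781, -0.0003, 0.1779]
tool_rot: [-3.138, -0.001, 1.436]
contact_force: [-0.1, -1.1, -1.2]
opening: 0.0556
grip_force: 50.0
time: 3.8
tool_pos: [0.4785, -0.0037, 0.1787]
tool_rot: [-3.139, 0.0, 1.433]
contact_force: [0.3, 0.4, -2.6]
opening: 0.0556
grip_force: 50.0
t 3.8 shift [0.0091, 0.0059, -0.0014] turn -0.0
t 3.8 shift [0.0092, 0.0061, 0.0786] turn -0.0
```

View pics/s4.png

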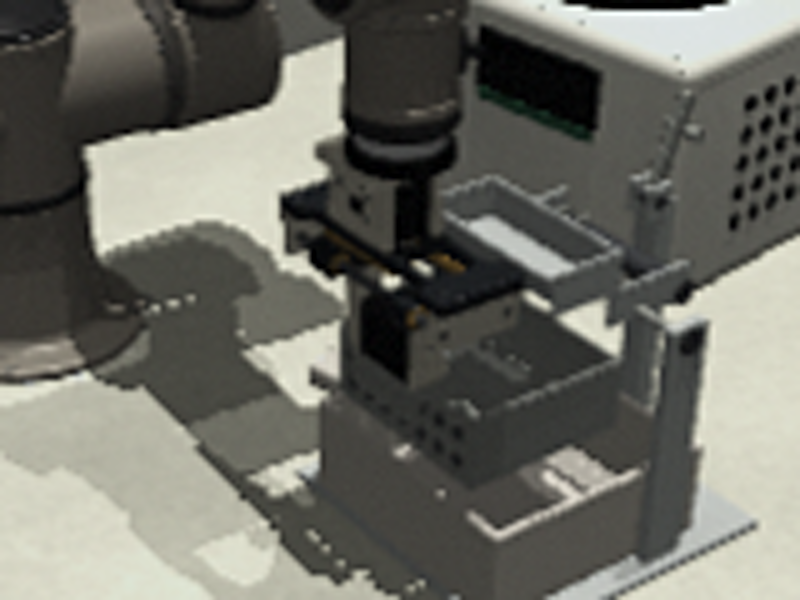

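The basket hangs above the tub, level and clear of the bucket. I'll centre it and lower.

```bash
python3 -m jog '[[[-1,0.009,0.006,0,0],[-1,0.009,0.006,0.0,0],[-1,0.009,0.006,0.02,0],[-1,0.009,0.006,0.035,0],[-1,0.009,0.006,0.05,0]]]';  python3 -m jog '[[[-1,0,0,0.008,0],[-1,0,0,0.016,0],[-1,0,0,0.022,0],[-1,0,0,0.025,0],[-1,0,0,0.025,0]]]'; python3 -c "
from h import *
go(st(0,-.155,.0984),1.433)"
```

```text
time: 4.27
tool_pos: [0.4866, 0.0045, 0.1291]
tool_rot: [3.141, 0.0, 1.432]
contact_force: [-0.6, -0.2, -1.9]
opening: 0.0555
grip_force: 50.0
time: 4.68
tool_pos: [0.4863, 0.0047, 0.1044]
tool_rot: [-3.141, 0.0, 1.433]
contact_force: [0.3, -0.0, -1.7]
opening: 0.0556
grip_force: 50.0
t 4.6833 shift [-0.0003, -0.0007, 0.006] turn -0.0003
```

```bash
python3 -m jog '[[[-1,0,0,0.002,0],[-1,0,0,0.004,0],[-1,0,0,0.006,0],[-1,0,0,0.007,0],[-1,0,0,0.007,0]]]'; python3 -c "
from h import *
go(st(0,-.155,.0984),1.433)
crop('side',200,120,320,210,6,'s5')"
```

```text
time: 5.1
tool_pos: [0.4866, 0.0048, 0.0984]
tool_rot: [3.141, 0.0, 1.433]
contact_force: [-1.3, 0.0, 4.0]
opening: 0.0557
grip_force: 50.0
t 5.1 shift [-0.0004, -0.0009, -0.0] turn -0.0001
```

View pics/s5.png

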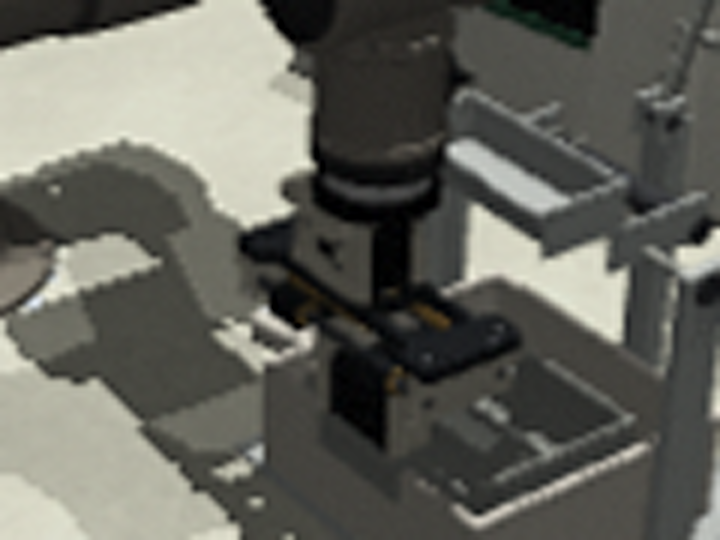

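The lip is outside the wall, the box is inside, and contact came at exactly the expected height. Now I'll release and lift.

```bash
python3 -m jog '[[[1,0,0,0,0],[1,0,0,0,0],[1,0,0,0,0],[1,0,0,0,0],[1,0,0,0,0]]]'; python3 -m jog '[[[1,0,0,-0.03,0],[1,-0.01,0,-0.07,0],[1,-0.03,0,-0.11,0],[1,-0.06,0,-0.15,0],[1,-0.10,0,-0.17,0]]]'; python3 -c "
from h import *
crop('side',200,120,320,210,6,'s6');crop('top',130,150,240,260,5,'t6')
import numpy as np
P=R.from_euler('z',S[3])
b=st(0,-.155,.104)
for q in([.08,.148,-.019],[-.08,.148,-.019],[.08,.008,-.019],[-.028,-.006,.016],[.028,.006,.016]): print(((proj('side',P.apply(q)+b)[0]-[200,120])*6).round(0))
go(st(0,-.25,.28),-.138)"
```

```text
time: 5.57
tool_pos: [0.4864, 0.0048, 0.0976]
tool_rot: [-3.142, 0.0, 1.433]
contact_force: [-0.7, 0.1, 0.4]
opening: 0.0843
grip_force: 0.0
time: 5.98
tool_pos: [0.475, -0.0827, 0.2643]
tool_rot: [3.137, 0.0, 1.436]
contact_force: [1.2, -0.2, 0.2]
opening: 0.0915
grip_force: 0.0
[628. 418.]
[467. 308.]
[456. 495.]
[331. 372.]
[402. 408.]
t 6.0833 shift [-0.0028, -0.0026, -0.0153] turn 1.5669
```

View pics/s6.png

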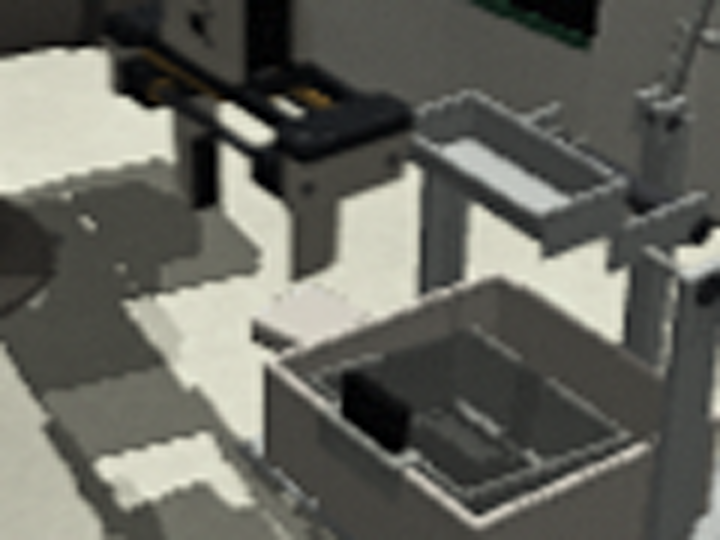

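The block sits about 4 mm towards +y, and the box's far side is a bit low, which suggests a natural hanging tilt. I'll check that with numbers from both views.

```bash
python3 -c "
from h import *
b=st(0,-.155,.104);P=R.from_euler('z',S[3])
for n in C:
  c=proj(n,b)[0].astype(int); im=robot.read_camera(n).max(2)
  x0,y0=c-[14,16]; s=im[y0:y0+32,x0:x0+28]
  m=(s<22).astype(np.uint8); k,l,stt,ce=cv2.connectedComponentsWithStats(m)
  print(n,c,[(ce[i]+[x0,y0],stt[i]) for i in range(1,k) if stt[i,4]>6], s.min())
  print('pred',[proj(n,P.apply([x,y,z])+b)[0].round(1).tolist() for x in(-.028,.028) for y in(-.006,.006) for z in(-.016,.016)])
"
```

```text
side [260 188] [(array([261.97752809, 188.17977528]), array([11, 10, 11, 13, 89], dtype=int32))] 0
pred [[255.0, 189.1], [255.1, 182.0], [257.5, 188.1], [257.7, 181.0], [264.1, 196.2], [264.3, 189.0], [266.7, 195.1], [266.9, 187.9]]
top [216 208] [] 22
pred [[217.3, 217.8], [216.4, 217.8], [213.3, 217.3], [212.3, 217.3], [219.6, 199.5], [218.8, 199.1], [215.7, 199.0], [214.8, 198.6]]
```

```bash
python3 -c "
from h import *
im=robot.read_camera('top').mean(2)
for x in(-.03,.03):
  for nm,y,z in(('flare top',-.0885,.255),('floor -y',-.071,.225),('floor +y',-.025,.225),('wall+y top',-.025,.255),('bar',.045,.21)): print(x,nm,proj('top',st(x,y,z))[0].round(1))
  c=int(proj('top',st(x,-.048,.23))[0][1]); print(c,im[c,130:200].astype(int))
c=int(proj('top',st(0,-.048,.23))[0][0]); 
for x in(-.068,.068): print(proj('top',st(x,-.048,.225))[0],proj('top',st(x,-.048,.255))[0])
print(c,im[170:235,c].astype(int))
"
```

```text
-0.03 flare top [185.2 215.4]
-0.03 floor -y [180.5 214.6]
-0.03 floor +y [163.9 212.6]
-0.03 wall+y top [161.8 212.5]
-0.03 bar [140.1 209.5]
213 [127 126 123 125 127 127 127  62  42  46  56  44  37  32  45 129 134 134
 134 134  92  75  46  37  37  37  96  72  59 122 125 133  57  36  69 122
 133 133 133 133 134 134 134 133 134 133 134 134 133 134 134  85  71  70
  72  78  82  38  36  37  36  37  38  38  37  37  37  84  84  86]
0.03 flare top [188.1 193.2]
0.03 floor -y [183.4 193. ]
0.03 floor +y [166.9 190.9]
0.03 wall+y top [164.8 190.3]
0.03 bar [143.  188.1]
191 [121 122 125 125 127 128 128 126 123 125  60  41  45  57  43  37  32  45
 129 133 133 134 135  91  75  44  36  36  40  98  80  80 124 125 134  56
  35  99 125 134 134 134 134 134 133 134 133 134 134 134 134 134 134 134
  72  71  71  71  86  81  39  39  38  38  39  38  37  38  39  38]
[170.36961434 227.36417965] [168.34499774 227.62174263]
[176.97349926 178.27463249] [175.1145255  177.39423204]
173 [ 42  74  76  77  76  77  92 104  86 135 133 135 133 134 135 135 134 135
 135 133 134 134 134 133 135 135 134 135 134 133 134 134 134 133 134 134
 134 133 134 133 134 134 133 133 134 134 134 134 133 134 134 134 133 133
 133 134 134 126  86 126  75  85 133 133 134]
```

The bucket edges agree with the model within about 1 mm. On to the pots.

```bash
cat >> h.py <<'E'
def pots():
    h=cv2.cvtColor(robot.read_camera('top'),cv2.COLOR_RGB2HSV)
    m=cv2.inRange(h,(108,150,50),(125,255,255)); k,_,s,ce=cv2.connectedComponentsWithStats(m)
    return [(onz('top',ce[i],.05)[:2].round(4).tolist(),int(s[i,4])) for i in range(1,k) if s[i,4]>25 and ce[i][1]>125 and ce[i][0]>90]
E
python3 -m jog '[[[0.4,-0.002,-0.05,0,0.62],[0.4,-0.002,-0.1,0,0.62],[0.4,-0.002,-0.15,0,0.62],[0.4,-0.002,-0.15,0,0.62],[0.4,-0.002,-0.15,0,0.62]]]' 12; python3 -m jog '[[[0.4,0,0,0,0.62],[0.4,0,0,0,0.62],[0.4,0,0,0,0.62],[0.4,0,0,0,0.62],[0.4,0,0,0,0.62]]]';  python3 -c "
from h import *
print(pots());go([.6366,-.102,.12],-.138)"
```

```text
time: 6.65
tool_pos: [0.3206, -0.0618, 0.2591]
tool_rot: [-3.137, 0.002, 0.808]
contact_force: [0.7, -0.2, -0.3]
opening: 0.0655
grip_force: 0.0
time: 7.07
tool_pos: [0.3248, -0.0631, 0.2594]
tool_rot: [-3.14, 0.002, 0.188]
contact_force: [-0.3, 1.0, 1.1]
opening: 0.064
grip_force: 0.0
[([0.6365, -0.1017], 107), ([0.6118, -0.2948], 108), ([0.5446, -0.3872], 104), ([0.4534, -0.411], 104)]
t 7.1167 shift [0.2999, 0.0947, 0.1386] turn 0.3194
```

```bash
python3 -m jog '[[[0.4,0.15,0.047,0.03,0.319],[0.4,0.15,0.047,0.03,0.319],[0.4,0.15,0.047,0.03,0.319],[0.4,0.15,0.047,0.03,0.319],[0.4,0.15,0.047,0.03,0.319]]]';  python3 -c "
from h import *
go([.6366,-.102,.12],-.138)"
```

```text
time: 7.53
tool_pos: [0.4855, -0.0811, 0.2267]
tool_rot: [-3.14, 0.003, -0.122]
contact_force: [-2.1, -0.1, -0.9]
opening: 0.0646
grip_force: 0.0
t 7.5333 shift [0.1529, 0.0025, 0.1062] turn 0.0163
```

```bash
python3 -m jog '[[[0.4,0.153,0.002,0.106,0.016],[0.4,0.153,0.002,0.106,0.016],[0.4,0.153,0.002,0.106,0.016],[0.4,0.153,0.002,0.106,0.016],[0.4,0.153,0.002,0.106,0.016]]]'; python3 -m jog '[[[0.4,0,0,0,0],[0.4,0,0,0,0]]]';  python3 -c "
from h import *
go([.6366,-.102,.042],-.138)"
```

```text
time: 7.95
tool_pos: [0.6339, -0.1017, 0.1195]
tool_rot: [-3.141, 0.005, -0.138]
contact_force: [-1.9, 0.0, 0.2]
opening: 0.0644
grip_force: 0.0
time: 8.12
tool_pos: [0.632, -0.1017, 0.1224]
tool_rot: [-3.141, 0.005, -0.139]
contact_force: [-1.4, 0.2, -0.5]
opening: 0.064
grip_force: 0.0
t 8.1167 shift [0.005, -0.0003, 0.0804] turn -0.0011
```

```bash
python3 -m jog '[[[0.4,0.005,0,0.04,0],[0.4,0.005,0,0.08,0],[0.4,0.005,0,0.08,0],[0.4,0.005,0,0.08,0],[-1,0.005,0,0.08,0]]]' 12;  python3 -m jog '[[[-1,0,0,0,0],[-1,0,0,0,0],[-1,0,0,0,0],[-1,0,0,0,0]]]';python3 -m jog '[[[-1,0,0,-0.04,0],[-1,0,0,-0.08,0],[-1,0,0,-0.12,0],[-1,0,0,-0.16,0],[-1,0,0,-0.2,0]]]'; python3 -c "
from h import *
go([.6366,-.102,.3],-.138);go(st(0,-.048,.31),-.138)"
```

```text
time: 8.53
tool_pos: [0.6388, -0.1037, 0.0476]
tool_rot: [3.141, -0.003, -0.141]
contact_force: [0.1, 0.8, 0.3]
opening: 0.061
grip_force: 0.0
time: 8.87
tool_pos: [0.6389, -0.1039, 0.0465]
tool_rot: [3.141, -0.003, -0.142]
contact_force: [-1.9, -0.0, 7.3]
opening: 0.0396
grip_force: 12.0
time: 9.28
tool_pos: [0.6376, -0.1036, 0.247]
tool_rot: [3.141, -0.0, -0.142]
contact_force: [1.7, -0.2, -0.7]
opening: 0.0393
grip_force: 12.0
t 9.2833 shift [-0.0012, -0.0014, -0.053] turn -0.0041
t 9.2833 shift [-0.1661, -0.1924, -0.063] turn -0.0041
```

```bash
python3 -m jog '[[[-1,-0.0,-0.0,-0.04,0],[-1,-0.04,-0.04,-0.073,0],[-1,-0.07,-0.07,-0.073,0],[-1,-0.1,-0.1,-0.073,0],[-1,-0.12,-0.13,-0.073,-0.004]]]';python3 -m jog '[[[-1,-0.02,-0.02,0,0],[-1,-0.035,-0.04,0,0],[-1,-0.046,-0.055,0,0],[-1,-0.046,-0.062,0,0],[-1,-0.046,-0.062,0,0]]]'; python3 -m jog '[[[-1,0,0,0,0],[-1,0,0,0,0]]]';python3 -c "
from h import *
go(st(0,-.048,.2735),-.138)"
```

```text
time: 9.7
tool_pos: [0.5447, 0.0279, 0.3185]
tool_rot: [3.142, -0.002, -0.14]
contact_force: [0.6, 0.6, -2.2]
opening: 0.0394
grip_force: 12.0
time: 10.12
tool_pos: [0.509, 0.0962, 0.3178]
tool_rot: [-3.141, -0.001, -0.136]
contact_force: [0.6, -0.9, -0.6]
opening: 0.0393
grip_force: 12.0
time: 10.28
tool_pos: [0.5097, 0.0941, 0.317]
tool_rot: [3.141, 0.0, -0.139]
contact_force: [1.0, -0.2, -0.6]
opening: 0.0394
grip_force: 12.0
t 10.2833 shift [-0.0115, -0.0149, 0.0435] turn -0.001
```

```bash
python3 -m jog '[[[-1,-0.01,-0.015,0,0],[-1,-0.01,-0.015,0,0],[-1,-0.01,-0.015,0.012,0],[-1,-0.01,-0.015,0.024,0],[-1,-0.01,-0.015,0.034,0]]]';python3 -m jog '[[[-1,0,0,0.003,0],[-1,0,0,0.006,0],[-1,0,0,0.008,0],[-1,0,0,0.008,0]]]';python3 -c "
from h import *
go(st(0,-.048,.2725),-.138)"
```

```text
time: 10.7
tool_pos: [0.5018, 0.1101, 0.2824]
tool_rot: [3.141, 0.0, -0.139]
contact_force: [0.2, 0.5, -0.0]
opening: 0.0396
grip_force: 12.0
time: 11.03
tool_pos: [0.5016, 0.1108, 0.2752]
tool_rot: [3.141, -0.0, -0.139]
contact_force: [0.2, -0.5, -0.1]
opening: 0.0396
grip_force: 12.0
t 11.0333 shift [-0.0012, 0.0005, 0.0027] turn -0.0007
```

```bash
python3 -m jog '[[[-1,0,0,0.002,0],[-1,0,0,0.002,0],[0.3,0,0,0.002,0],[0.3,0,0,0.002,0],[0.3,0,0,0.002,0]]]'; python3 -m jog '[[[0.4,0,0,-0.03,0],[0.4,0,0,-0.06,0],[0.4,0,0,-0.07,0],[0.4,0,0.1,-0.07,0],[0.4,0,0.14,-0.07,0]]]';python3 -c "
from h import *
crop('top',90,130,390,280,2.6,'t7') if 0 else None
p=pots();print(p)
print('bucket pot expected',onz('top',proj('top',st(0,-.048,.275))[0],.05),onz('top',proj('top',st(.0,-.048,.275))[0],.275))
go([.6118,-.2948,.13],-.138)"
```

```text
time: 11.45
tool_pos: [0.5015, 0.1112, 0.2735]
tool_rot: [-3.142, -0.001, -0.138]
contact_force: [0.2, 0.5, 0.5]
opening: 0.0553
grip_force: 0.0
time: 11.87
tool_pos: [0.4901, 0.0293, 0.3442]
tool_rot: [-3.141, -0.003, -0.133]
contact_force: [0.6, -0.8, -0.0]
opening: 0.064
grip_force: 0.0
[([0.6118, -0.2948], 108), ([0.5446, -0.3872], 104), ([0.4534, -0.411], 104)]
bucket pot expected [0.50757724 0.15114849 0.05      ] [0.50038274 0.11045831 0.275     ]
t 11.9167 shift [0.1655, 0.2949, 0.2155] turn -0.0025
```

```bash
python3 -m jog '[[[0.4,0.1,0.18,0.05,0],[0.4,0.1,0.18,0.05,0],[0.4,0.1,0.18,0.05,0],[0.4,0.1,0.18,0.05,0],[0.4,0.1,0.18,0.05,0]]]'; python3 -c "
from h import *
print(pots());
go([.6118,-.2948,.13],-.138)"
```

```text
time: 12.33
tool_pos: [0.5633, -0.162, 0.2938]
tool_rot: [3.141, -0.001, -0.138]
contact_force: [0.4, 0.2, 0.3]
opening: 0.0644
grip_force: 0.0
[([0.6113, -0.3042], 45), ([0.5443, -0.3871], 106), ([0.5063, 0.153], 161), ([0.4534, -0.411], 104)]
t 12.3833 shift [0.0653, 0.1176, 0.1604] turn -0.005
```

```bash
python3 -m jog '[[[0.4,0.065,0.118,0.16,0],[0.4,0.065,0.118,0.16,0],[0.4,0.065,0.118,0.16,0],[0.4,0.065,0.118,0.16,0],[0.4,0.065,0.118,0.16,0]]]'; python3 -m jog '[[[0.4,0,0,0,0],[0.4,0,0,0,0]]]'; python3 -c "
from h import *
print(pots());
go([.6118,-.2948,.042],-.138)"
```

```text
time: 12.8
tool_pos: [0.6112, -0.2865, 0.1332]
tool_rot: [3.141, -0.0, -0.138]
contact_force: [0.7, -0.0, 0.8]
opening: 0.0643
grip_force: 0.0
time: 12.97
tool_pos: [0.6096, -0.2858, 0.1312]
tool_rot: [-3.139, 0.006, -0.14]
contact_force: [0.4, 0.4, 0.1]
opening: 0.0642
grip_force: 0.0
[([0.5429, -0.3889], 95), ([0.5063, 0.153], 161), ([0.4536, -0.4109], 107)]
t 13.0167 shift [0.0025, 0.0093, 0.0922] turn -0.001
```

```bash
python3 -m jog '[[[0.4,0.003,0.009,0,0],[0.4,0.003,0.009,0.04,0],[0.4,0.003,0.009,0.08,0],[0.4,0.003,0.009,0.088,0],[0.4,0.003,0.009,0.088,0]]]';  python3 -m jog '[[[-1,0,0,0,0],[-1,0,0,0,0],[-1,0,0,0,0],[-1,0,0,0,0],[-1,0,0,0,0]]]' 12;python3 -m jog '[[[-1,0,0,-0.04,0],[-1,0,0,-0.08,0],[-1,0,0,-0.12,0],[-1,0,0,-0.16,0],[-1,0,0,-0.2,0]]]'; python3 -c "
from h import *
go(st(.047,-.048,.319),-.138)"
```

```text
time: 13.43
tool_pos: [0.6117, -0.2937, 0.0459]
tool_rot: [-3.14, 0.003, -0.137]
contact_force: [-0.2, 0.7, -0.1]
opening: 0.0643
grip_force: 0.0
time: 13.85
tool_pos: [0.6135, -0.2955, 0.0487]
tool_rot: [3.14, -0.003, -0.138]
contact_force: [0.2, 0.2, 6.3]
opening: 0.0393
grip_force: 12.0
time: 14.27
tool_pos: [0.6121, -0.2946, 0.2492]
tool_rot: [3.141, -0.0, -0.138]
contact_force: [1.6, -0.4, -1.4]
opening: 0.0393
grip_force: 12.0
t 14.2667 shift [-0.1195, -0.3858, -0.07] turn -0.0002
```

```bash
python3 -m jog '[[[-1,0,0,-0.04,0],[-1,-0.02,-0.04,-0.07,0],[-1,-0.035,-0.08,-0.07,0],[-1,-0.05,-0.12,-0.07,0],[-1,-0.06,-0.16,-0.07,0]]]';python3 -m jog '[[[-1,-0.015,-0.04,0,0],[-1,-0.03,-0.08,0,0],[-1,-0.04,-0.12,0,0],[-1,-0.05,-0.15,0,0],[-1,-0.06,-0.18,0,0]]]'; python3 -m jog '[[[-1,0,-0.02,0,0],[-1,0,-0.035,0,0],[-1,0,-0.045,0,0],[-1,0,-0.045,0,0],[-1,0,-0.045,0,0]]]';python3 -c "
from h import *
go(st(.047,-.048,.2745),-.138)"
```

```text
time: 14.68
tool_pos: [0.5757, -0.1389, 0.318]
tool_rot: [3.141, -0.002, -0.14]
contact_force: [1.1, 0.8, -0.2]
opening: 0.0392
grip_force: 12.0
time: 15.1
tool_pos: [0.5412, 0.0487, 0.3172]
tool_rot: [-3.141, -0.001, -0.137]
contact_force: [0.4, -0.7, -0.3]
opening: 0.0392
grip_force: 12.0
time: 15.52
tool_pos: [0.5483, 0.0909, 0.3166]
tool_rot: [3.141, 0.0, -0.138]
contact_force: [0.0, -0.2, -1.2]
opening: 0.0396
grip_force: 12.0
t 15.5167 shift [-0.0031, -0.0128, 0.0421] turn 0.0004
```

```bash
python3 -m jog '[[[-1,-0.002,-0.013,0,0],[-1,-0.002,-0.013,0,0],[-1,-0.002,-0.013,0.012,0],[-1,-0.002,-0.013,0.024,0],[-1,-0.002,-0.013,0.034,0]]]';python3 -m jog '[[[-1,0,0,0.003,0],[-1,0,0,0.006,0],[-1,0,0,0.008,0],[-1,0,0,0.008,0],[-1,0,0,0.008,0]]]';python3 -c "
from h import *
go(st(.047,-.048,.2745),-.138)"
```

```text
time: 15.93
tool_pos: [0.548, 0.1037, 0.2819]
tool_rot: [3.141, 0.0, -0.139]
contact_force: [0.1, 0.3, -0.5]
opening: 0.0394
grip_force: 12.0
time: 16.35
tool_pos: [0.5484, 0.1042, 0.275]
tool_rot: [-3.142, -0.001, -0.138]
contact_force: [-0.8, 0.1, -1.0]
opening: 0.0392
grip_force: 12.0
t 16.35 shift [-0.0014, 0.0004, 0.0005] turn -0.0003
```

```bash
python3 -m jog '[[[-1,0,0,0.001,0],[-1,0,0,0.001,0],[0.3,0,0,0.001,0],[0.3,0,0,0.001,0],[0.3,0,0,0.001,0]]]'; python3 -m jog '[[[0.4,0,0,-0.03,0],[0.4,0,0,-0.06,0],[0.4,0,0.03,-0.07,0],[0.4,0,0.07,-0.07,0],[0.4,0,0.11,-0.07,0]]]';python3 -m jog '[[[0.4,0,0.04,0,0],[0.4,0,0.08,0,0],[0.4,0,0.12,0,0],[0.4,0,0.16,0,0],[0.4,0,0.2,0,0]]]';python3 -c "
from h import *
p=pots();print(p)
for x in(0,.045):print('bucket pot expected',onz('top',proj('top',st(x,-.048,.275))[0],.05))
go([.5446,-.3872,.13],-.138)"
```

```text
time: 16.77
tool_pos: [0.5482, 0.1043, 0.2738]
tool_rot: [-3.142, -0.0, -0.138]
contact_force: [0.6, 0.8, -0.4]
opening: 0.0549
grip_force: 0.0
time: 17.18
tool_pos: [0.533, -0.0052, 0.3448]
tool_rot: [3.141, -0.003, -0.136]
contact_force: [1.5, -0.9, -0.6]
opening: 0.0644
grip_force: 0.0
time: 17.6
tool_pos: [0.5048, -0.2046, 0.344]
tool_rot: [3.141, -0.001, -0.138]
contact_force: [0.9, -0.1, -0.3]
opening: 0.064
grip_force: 0.0
[([0.5618, 0.1444], 161), ([0.5444, -0.3931], 66), ([0.5063, 0.153], 161), ([0.4536, -0.4109], 107)]
bucket pot expected [0.50757724 0.15114849 0.05      ]
bucket pot expected [0.5600569  0.14384392 0.05      ]
t 17.65 shift [0.0658, 0.1669, 0.214] turn -0.0057
```

```bash
python3 -m jog '[[[0.4,0.066,0.167,0.1,-0.004],[0.4,0.066,0.167,0.14,-0.004],[0.4,0.066,0.167,0.214,-0.004],[0.4,0.066,0.167,0.214,-0.004],[0.4,0.066,0.167,0.214,-0.004]]]'; python3 -m jog '[[[0.4,0,0,0,0],[0.4,0,0,0,0]]]'; python3 -c "
from h import *
print(pots());
go([.5446,-.3872,.042],-.138)"
```

```text
time: 18.07
tool_pos: [0.5381, -0.3376, 0.1912]
tool_rot: [3.141, -0.001, -0.135]
contact_force: [0.6, -0.6, 0.6]
opening: 0.0645
grip_force: 0.0
time: 18.23
tool_pos: [0.537, -0.3365, 0.1898]
tool_rot: [-3.139, 0.005, -0.136]
contact_force: [-0.4, 0.6, 1.4]
opening: 0.064
grip_force: 0.0
[([0.5618, 0.1444], 161), ([0.5063, 0.153], 161), ([0.457, -0.4057], 67)]
t 18.2833 shift [0.0135, 0.0496, 0.1504] turn 0.0033
```

```bash
python3 -m jog '[[[0.4,0.0135,0.0495,0,0],[0.4,0.0135,0.0495,0.04,0],[0.4,0.0135,0.0495,0.08,0],[0.4,0.0135,0.0495,0.09,0],[0.4,0.0135,0.0495,0.09,0]]]'; python3 -c "
from h import *
go([.5446,-.3872,.042],-.138)
h=cv2.cvtColor(robot.read_camera('side'),cv2.COLOR_RGB2HSV);m=cv2.inRange(h,(108,150,50),(125,255,255)); k,_,s,ce=cv2.connectedComponentsWithStats(m)
print([(ce[i],s[i,4]) for i in range(1,k) if s[i,4]>20])"
```

```text
time: 18.7
tool_pos: [0.544, -0.3855, 0.1013]
tool_rot: [-3.139, 0.004, -0.133]
contact_force: [0.5, 0.6, -1.1]
opening: 0.0642
grip_force: 0.0
t 18.7 shift [0.0011, 0.0018, 0.0593] turn 0.0048
[(array([201.580222  ,   9.83652876]), np.int32(991)), (array([79.09210019, 35.74720617]), np.int32(2595)), (array([290.32413793, 142.97931034]), np.int32(145)), (array([386.07092199, 149.19858156]), np.int32(141)), (array([411.20588235, 182.55294118]), np.int32(170)), (array([371.57879088, 215.88206145]), np.int32(1009)), (array([299.515625, 230.859375]), np.int32(64)), (array([161.1875 , 251.78125]), np.int32(64)), (array([183.87272727, 262.07272727]), np.int32(110)), (array([271.90681004, 317.52329749]), np.int32(558)), (array([137.45253576, 332.17555267]), np.int32(769))]
```

Pot 3 is still at side (183.9,262.1), unmoved, so I'll descend.

```bash
python3 -m jog '[[[0.4,0.001,0.002,0.03,0.004],[0.4,0.001,0.002,0.055,0.004],[0.4,0.001,0.002,0.055,0.004],[-1,0.001,0.002,0.055,0.004],[-1,0.001,0.002,0.055,0.004]]]' 12;  python3 -m jog '[[[-1,0,0,0,0],[-1,0,0,0,0],[-1,0,0,0,0],[-1,0,0,0,0],[-1,0,0,0,0]]]' 12;python3 -m jog '[[[-1,0,0,-0.04,0],[-1,0,0,-0.08,0],[-1,0,0,-0.12,0],[-1,0,0,-0.16,0],[-1,0,0,-0.2,0]]]'; python3 -c "
from h import *
go(st(-.047,-.048,.325),-.138)"
```

```text
time: 19.17
tool_pos: [0.5471, -0.3903, 0.0513]
tool_rot: [3.139, -0.004, -0.137]
contact_force: [-0.4, -0.0, 0.9]
opening: 0.0551
grip_force: 0.0
time: 19.58
tool_pos: [0.5463, -0.3901, 0.0497]
tool_rot: [3.14, -0.003, -0.138]
contact_force: [-0.0, 0.2, 6.7]
opening: 0.0393
grip_force: 12.0
time: 20.0
tool_pos: [0.545, -0.3892, 0.2501]
tool_rot: [3.141, -0.0, -0.138]
contact_force: [0.8, -1.2, -0.0]
opening: 0.0396
grip_force: 12.0
t 20.0 shift [-0.1601, -0.4888, -0.0751] turn -0.0003
```

```bash
python3 -m jog '[[[-1,0,0,-0.04,0],[-1,-0.015,-0.04,-0.075,0],[-1,-0.03,-0.08,-0.075,0],[-1,-0.045,-0.12,-0.075,0],[-1,-0.06,-0.16,-0.075,0]]]';python3 -m jog '[[[-1,-0.015,-0.04,0,0],[-1,-0.03,-0.08,0,0],[-1,-0.045,-0.12,0,0],[-1,-0.055,-0.15,0,0],[-1,-0.065,-0.18,0,0]]]'; python3 -m jog '[[[-1,-0.01,-0.04,0,0],[-1,-0.02,-0.08,0,0],[-1,-0.03,-0.11,0,0],[-1,-0.035,-0.14,0,0],[-1,-0.035,-0.145,0,0]]]';python3 -m jog '[[[-1,0,0,0,0],[-1,0,0,0,0]]]';python3 -c "
from h import *
go(st(-.047,-.048,.2745),-.138);print(pots())"
```

```text
time: 20.42
tool_pos: [0.5104, -0.2353, 0.3237]
tool_rot: [3.141, -0.002, -0.139]
contact_force: [0.8, -0.3, -0.4]
opening: 0.0394
grip_force: 12.0
time: 20.83
tool_pos: [0.4704, -0.0473, 0.3231]
tool_rot: [-3.142, -0.001, -0.138]
contact_force: [0.9, 1.0, -0.1]
opening: 0.0395
grip_force: 12.0
time: 21.25
tool_pos: [0.4558, 0.1029, 0.3231]
tool_rot: [-3.14, -0.001, -0.134]
contact_force: [-0.5, 0.2, -0.7]
opening: 0.0391
grip_force: 12.0
time: 21.42
tool_pos: [0.4568, 0.0987, 0.3226]
tool_rot: [3.141, -0.0, -0.137]
contact_force: [-0.4, -0.5, 0.2]
opening: 0.0392
grip_force: 12.0
t 21.4167 shift [-0.0055, -0.0177, 0.0481] turn 0.0006
[([0.5618, 0.1444], 161), ([0.4535, -0.4112], 103)]
```

```bash
python3 -m jog '[[[-1,-0.005,-0.0175,0,0],[-1,-0.005,-0.0175,0,0],[-1,-0.005,-0.0175,0.012,0],[-1,-0.005,-0.0175,0.024,0],[-1,-0.005,-0.0175,0.036,0]]]';python3 -m jog '[[[-1,0,0,0.004,0],[-1,0,0,0.008,0],[-1,0,0,0.010,0],[-1,0,0,0.010,0],[-1,0,0,0.010,0]]]';python3 -c "
from h import *
go(st(-.047,-.048,.2745),-.138)"
```

```text
time: 21.88
tool_pos: [0.4547, 0.1155, 0.2861]
tool_rot: [3.141, -0.001, -0.14]
contact_force: [0.2, -0.1, -0.3]
opening: 0.0391
grip_force: 12.0
time: 22.3
tool_pos: [0.4547, 0.1169, 0.2769]
tool_rot: [-3.141, -0.001, -0.139]
contact_force: [0.9, 0.5, 0.7]
opening: 0.0394
grip_force: 12.0
t 22.3 shift [-0.0008, 0.0001, 0.0024] turn -0.0005
```

```bash
python3 -m jog '[[[0.6,0,0,0.001,0],[0.6,0,0,0,0],[0.6,0,0,0,0],[0.6,0,0,-0.04,0],[0.6,0,0,-0.08,0]]]'; python3 -m jog '[[[0.6,0,0,0,0],[0.6,0,0,0,0],[0.6,0,0,0,0],[0.6,0,0,0,0],[0.6,0,0,0,0]]]'; python3 -m jog '[[[0.6,-0.06,0.03,0,0],[0.6,-0.06,0.06,0,0],[0.6,-0.06,0.09,0,0],[0.6,-0.06,0.12,0,0],[0.6,-0.06,0.15,0,0]]]';python3 -m jog '[[[0.6,0,0,0,0],[0.6,0,0,0,0],[0.6,0,0,0,0],[0.6,0,0,0,0],[0.6,0,0,0,0]]]';python3 -c "
from h import *
print(pots());
a=robot.read_camera('side')[100:220,200:330,::-1];b=robot.read_camera('top')[150:270,115:245,::-1]
cv2.imwrite('pics/m8.png',cv2.resize(np.hstack([a,b]),None,fx=3,fy=3,interpolation=cv2.INTER_CUBIC))"
```

```text
time: 22.72
tool_pos: [0.4528, 0.117, 0.3557]
tool_rot: [3.14, 0.006, -0.138]
contact_force: [2.0, -0.1, 1.4]
opening: 0.0684
grip_force: 0.0
time: 23.13
tool_pos: [0.4538, 0.1171, 0.3552]
tool_rot: [3.141, 0.002, -0.138]
contact_force: [-0.0, 0.4, -0.1]
opening: 0.0733
grip_force: 0.0
time: 23.55
tool_pos: [0.3731, -0.0242, 0.356]
tool_rot: [3.142, 0.001, -0.138]
contact_force: [0.3, 0.8, 0.5]
opening: 0.0736
grip_force: 0.0
time: 23.97
tool_pos: [0.3743, -0.0223, 0.3562]
tool_rot: [-3.141, 0.0, -0.136]
contact_force: [-0.1, -0.4, -0.0]
opening: 0.0733
grip_force: 0.0
[([0.4954, 0.0812], 43), ([0.4535, -0.4112], 103), ([0.4498, 0.0877], 44)]
```

View pics/m8.png

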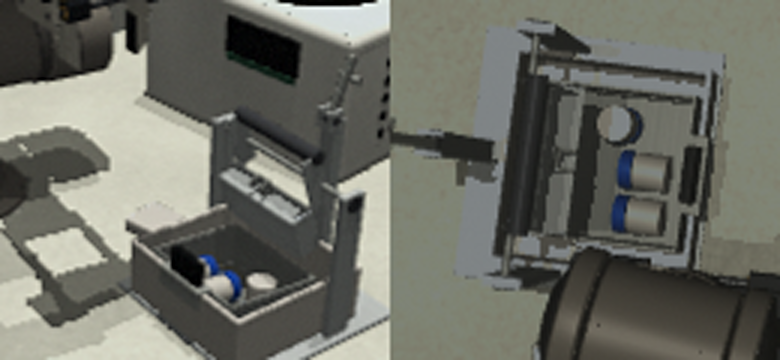

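All three pots lie in the basket (one upside down), the basket still hangs, and the bucket is tipped over. Next I'll push its bar back, with the fingers closed and turned 90°.

```bash
python3 -m jog '[[[-1,0,0,0,-0.62],[-1,0,0,0,-0.62],[-1,0,0,0,-0.62],[-1,0,0,0,-0.62],[-1,0,0,0,-0.62]]]'; python3 -m jog '[[[-1,0,0,0,-0.62],[-1,0,0,0,-0.62],[-1,0,0,0,-0.62],[-1,0,0,0,-0.62],[-1,0,0,0,-0.62]]]';python3 -c "
from h import *
go(st(0,-.075,.32),1.433)"
```

```text
time: 24.53
tool_pos: [0.3743, -0.0228, 0.3564]
tool_rot: [3.142, 0.0, 0.489]
contact_force: [-0.2, -0.4, 0.5]
opening: 0.0447
grip_force: 0.0
time: 24.95
tool_pos: [0.3743, -0.0228, 0.3564]
tool_rot: [3.142, 0.0, 1.109]
contact_force: [-0.4, -0.2, 0.3]
opening: 0.0114
grip_force: 0.0
t 24.95 shift [0.1499, 0.0621, 0.0364] turn -0.3241
```

```bash
python3 -m jog '[[[-1,0.15,0.062,0,-0.324],[-1,0.15,0.062,0,-0.324],[-1,0.15,0.062,0.02,-0.324],[-1,0.15,0.062,0.036,-0.324],[-1,0.15,0.062,0.036,-0.324]]]'; python3 -m jog '[[[-1,0,0,0,0],[-1,0,0,0,0]]]';python3 -c "
from h import *
go(st(0,-.065,.236),1.433)"
```

```text
time: 25.37
tool_pos: [0.4991, 0.0862, 0.3157]
tool_rot: [-3.136, -0.0, 1.43]
contact_force: [-1.5, 0.6, -2.0]
opening: 0.0006
grip_force: 0.0
time: 25.53
tool_pos: [0.497, 0.0828, 0.3202]
tool_rot: [-3.141, 0.001, 1.427]
contact_force: [0.1, -0.1, 0.5]
opening: 0.0005
grip_force: 0.0
t 25.5333 shift [0.011, -0.0004, 0.0842] turn -0.0061
```

```bash
python3 -m jog '[[[-1,0.01,0,0.03,-0.006],[-1,0.01,0,0.06,-0.006],[-1,0.01,0,0.084,-0.006],[-1,0.01,0,0.084,-0.006],[-1,0.02,0,0.084,-0.006]]]'; python3 -m jog '[[[-1,0.012,0,0,0],[-1,0.024,0,0,0],[-1,0.036,0,0,0],[-1,0.045,0,0,0],[-1,0.054,0,0,0]]]';python3 -c "
from h import *
go(st(0,.015,.236),1.433)"
```

```text
time: 25.95
tool_pos: [0.4997, 0.1008, 0.2375]
tool_rot: [3.141, 0.001, 1.429]
contact_force: [0.5, 0.2, 1.0]
opening: 0.0003
grip_force: 0.0
time: 26.37
tool_pos: [0.5079, 0.1574, 0.237]
tool_rot: [3.141, -0.0, 1.433]
contact_force: [-0.7, -1.6, -0.7]
opening: 0.0003
grip_force: 0.6
t 26.3667 shift [0.0155, -0.001, 0.001] turn -0.0002
```

```bash
python3 -m jog '[[[-1,0.008,0,0,0],[-1,0.015,0,0,0],[-1,0.02,0,0,0],[-1,0.02,0,0,0],[-1,0.02,0,0,0]]]'; python3 -c "
from h import *
h=robot.read_camera('side')
cv2.imwrite('pics/s9.png',cv2.resize(h[110:210,230:340,::-1],None,fx=5,fy=5,interpolation=cv2.INTER_CUBIC))"
```

```text
time: 26.78
tool_pos: [0.5104, 0.1758, 0.2363]
tool_rot: [-3.141, 0.0, 1.432]
contact_force: [0.1, -1.0, -0.8]
opening: 0.0004
grip_force: 0.0
```

View pics/s9.png

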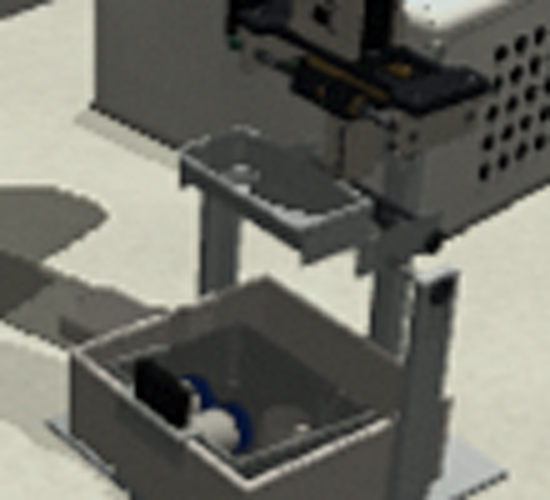

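The bucket is upright again and the basket undisturbed. I'll lift off and fetch the fourth pot.

```bash
python3 -m jog '[[[0.4,0,0,-0.03,0],[0.4,0,0,-0.06,0],[0.4,-0.02,0,-0.10,0],[0.4,-0.06,0,-0.11,0],[0.4,-0.10,0,-0.11,0]]]' 12; python3 -m jog '[[[0.4,-0.04,0,0,0.12],[0.4,-0.08,0,0,0.24],[0.4,-0.12,0,0,0.36],[0.4,-0.16,0,0,0.48],[0.4,-0.20,0,0,0.62]]]';  python3 -c "
from h import *
print(pots());go([.4535,-.411,.2],-.138)"
```

```text
time: 27.25
tool_pos: [0.4975, 0.0761, 0.3502]
tool_rot: [3.134, -0.001, 1.434]
contact_force: [0.2, -1.1, 1.2]
opening: 0.0287
grip_force: 0.0
time: 27.67
tool_pos: [0.4679, -0.1236, 0.3467]
tool_rot: [3.141, -0.0, 0.82]
contact_force: [0.7, -0.4, 0.1]
opening: 0.0619
grip_force: 0.0
[([0.4534, -0.411], 104)]
t 27.7167 shift [-0.2115, 0.1839, 0.1477] turn 0.945
```

```bash
python3 -m jog '[[[0.4,-0.211,0.184,0,0.62],[0.4,-0.211,0.184,0.0,0.62],[0.4,-0.211,0.184,0.05,0.62],[0.4,-0.211,0.184,0.148,0.62],[0.4,-0.211,0.184,0.148,0.62]]]'; python3 -m jog '[[[0.4,0,0,0,0.32],[0.4,0,0,0,0.32],[0.4,0,0,0,0.32],[0.4,0,0,0,0.32]]]'; python3 -c "
from h import *
print(pots());go([.4535,-.411,.2],-.138)"
```

```text
time: 28.13
tool_pos: [0.4636, -0.3102, 0.2812]
tool_rot: [3.139, -0.002, 0.2]
contact_force: [1.5, -0.6, -0.3]
opening: 0.0646
grip_force: 0.0
time: 28.47
tool_pos: [0.4635, -0.308, 0.2807]
tool_rot: [-3.141, 0.001, -0.116]
contact_force: [-1.1, 0.5, -0.3]
opening: 0.0645
grip_force: 0.0
[]
t 28.5167 shift [0.0014, 0.1036, 0.081] turn 0.026
```

```bash
python3 -m jog '[[[0.4,0.002,0.104,0.08,0.024],[0.4,0.002,0.104,0.08,0.024],[0.4,0.002,0.104,0.08,0.024],[0.4,0.002,0.104,0.08,0.024],[0.4,0.002,0.104,0.08,0.024]]]'; python3 -m jog '[[[0.4,0,0,0.03,0],[0.4,0,0,0.06,0],[0.4,0,0,0.08,0],[0.4,0,0,0.08,0]]]'; python3 -c "
from h import *
go([.4535,-.411,.045],-.138)
h=cv2.cvtColor(robot.read_camera('side'),cv2.COLOR_RGB2HSV)[225:290,120:250];m=cv2.inRange(h,(108,150,50),(125,255,255)); k,_,s,ce=cv2.connectedComponentsWithStats(m)
print([(ce[i]+[120,225],s[i,4]) for i in range(1,k) if s[i,4]>10])"
```

```text
time: 28.93
tool_pos: [0.4527, -0.4121, 0.1985]
tool_rot: [-3.139, 0.003, -0.137]
contact_force: [-0.4, 0.5, 0.4]
opening: 0.0643
grip_force: 0.0
time: 29.27
tool_pos: [0.4532, -0.4083, 0.1182]
tool_rot: [-3.137, 0.005, -0.135]
contact_force: [-1.0, 0.5, 0.3]
opening: 0.0642
grip_force: 0.0
t 29.2667 shift [0.001, 0.0029, 0.0732] turn 0.0034
[(array([160.8, 250.8]), np.int32(100))]
```

```bash
python3 -m jog '[[[0.4,0.001,0.002,0.03,0],[0.4,0.001,0.002,0.06,0],[0.4,0.001,0.002,0.073,0],[0.4,0.001,0.002,0.073,0],[-1,0.001,0.002,0.073,0]]]' 12;  python3 -m jog '[[[-1,0,0,0,0],[-1,0,0,0,0],[-1,0,0,0,0],[-1,0,0,0,0],[-1,0,0,0,0]]]' 12;python3 -m jog '[[[-1,0,0,-0.04,0],[-1,0,0,-0.08,0],[-1,0,0,-0.12,0],[-1,0,0,-0.16,0],[-1,0,0,-0.2,0]]]'; python3 -c "
from h import *
go(st(0,-.048,.325),-.138)"
```

```text
time: 29.73
tool_pos: [0.4559, -0.4138, 0.0502]
tool_rot: [3.14, -0.002, -0.136]
contact_force: [-0.3, 0.3, 1.3]
opening: 0.061
grip_force: 0.0
time: 30.15
tool_pos: [0.4555, -0.4139, 0.0497]
tool_rot: [3.14, -0.002, -0.137]
contact_force: [0.7, 0.9, 6.7]
opening: 0.0394
grip_force: 12.0
time: 30.57
tool_pos: [0.4545, -0.413, 0.2503]
tool_rot: [3.141, 0.0, -0.137]
contact_force: [1.5, -1.3, -0.8]
opening: 0.0396
grip_force: 12.0
t 30.5667 shift [-0.0261, -0.5248, -0.0747] turn 0.0008
```

```bash
python3 -m jog '[[[-1,0,0,-0.04,0],[-1,0,-0.04,-0.075,0],[-1,0,-0.08,-0.075,0],[-1,0,-0.12,-0.075,0],[-1,0,-0.16,-0.075,0]]]';python3 -m jog '[[[-1,-0.005,-0.04,0,0],[-1,-0.01,-0.08,0,0],[-1,-0.01,-0.12,0,0],[-1,-0.01,-0.16,0,0],[-1,-0.01,-0.2,0,0]]]'; python3 -m jog '[[[-1,-0.01,-0.04,0,0],[-1,-0.01,-0.08,0,0],[-1,-0.01,-0.11,0,0],[-1,-0.01,-0.14,0,0],[-1,-0.01,-0.15,0,0]]]';python3 -m jog '[[[-1,0,0,0,0],[-1,0,0,0,0]]]';python3 -c "
from h import *
go(st(0,-.048,.2765),-.138)"
```

```text
time: 30.98
tool_pos: [0.476, -0.2576, 0.3242]
tool_rot: [3.141, -0.002, -0.138]
contact_force: [0.2, 0.7, -0.8]
opening: 0.0391
grip_force: 12.0
time: 31.4
tool_pos: [0.4932, -0.0576, 0.3234]
tool_rot: [3.141, -0.001, -0.138]
contact_force: [0.8, -0.4, -0.7]
opening: 0.0395
grip_force: 12.0
time: 31.82
tool_pos: [0.504, 0.0941, 0.3232]
tool_rot: [-3.14, -0.0, -0.134]
contact_force: [-0.5, -0.3, -1.9]
opening: 0.0392
grip_force: 12.0
time: 31.98
tool_pos: [0.504, 0.0903, 0.323]
tool_rot: [3.141, 0.0, -0.136]
contact_force: [0.3, -0.5, -0.2]
opening: 0.0391
grip_force: 12.0
t 31.9833 shift [-0.0063, -0.0195, 0.0464] turn 0.002
```

```bash
python3 -m jog '[[[-1,-0.005,-0.0195,0,0],[-1,-0.005,-0.0195,0,0],[-1,-0.005,-0.0195,0.012,0],[-1,-0.005,-0.0195,0.024,0],[-1,-0.005,-0.0195,0.036,0]]]';python3 -m jog '[[[-1,0,0,0.004,0],[-1,0,0,0.008,0],[-1,0,0,0.010,0],[-1,0,0,0.010,0],[-1,0,0,0.010,0]]]'; python3 -m jog '[[[0.3,0,0,0.001,0],[0.3,0,0,0.001,0],[0.3,0,0,0.001,0],[0.4,0,0,-0.03,0],[0.4,0,0,-0.06,0]]]'; python3 -m jog '[[[0.4,0,0.03,-0.03,0],[0.4,0,0.06,-0.04,0],[0.4,0,0.1,-0.04,0],[0.4,0,0.14,-0.04,0],[0.4,0,0.16,-0.04,0]]]'; python3 -c "
from h import *
print(pots(),onz('top',proj('top',st(0,-.048,.275))[0],.05))
go(st(0,.19,.4),1.433)
h=robot.read_camera('side')
cv2.imwrite('pics/s10.png',cv2.resize(h[100:210,230:350,::-1],None,fx=5,fy=5,interpolation=cv2.INTER_CUBIC))"
```

```text
time: 32.4
tool_pos: [0.502, 0.1087, 0.2868]
tool_rot: [3.141, -0.001, -0.139]
contact_force: [0.1, 0.2, -1.5]
opening: 0.0391
grip_force: 12.0
time: 32.82
tool_pos: [0.5022, 0.1102, 0.2775]
tool_rot: [3.142, -0.001, -0.138]
contact_force: [0.1, -0.6, -1.2]
opening: 0.0392
grip_force: 12.0
time: 33.23
tool_pos: [0.5011, 0.1105, 0.3367]
tool_rot: [3.141, 0.004, -0.137]
contact_force: [0.7, -0.0, -0.1]
opening: 0.0634
grip_force: 0.0
time: 33.65
tool_pos: [0.4794, -0.0512, 0.3776]
tool_rot: [3.14, -0.001, -0.139]
contact_force: [0.2, 0.3, 1.2]
opening: 0.0643
grip_force: 0.0
[([0.5066, 0.1527], 158)] [0.50757724 0.15114849 0.05      ]
t 33.7 shift [-0.0028, -0.4028, -0.0238] turn -1.5741
```

View pics/s10.png

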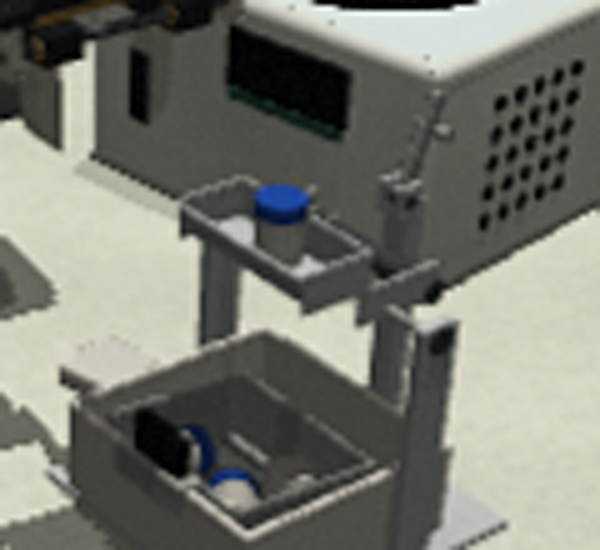

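The fourth pot stands in the upright bucket and the latch leans back (tip at crop (440,95)). Now I'll go behind the latch.

```bash
python3 -m jog '[[[-1,0,0,-0.03,-0.62],[-1,0,-0.03,-0.03,-0.62],[-1,0,-0.06,-0.03,-0.62],[-1,0,-0.09,-0.03,-0.62],[-1,0,-0.12,-0.03,-0.62]]]'; python3 -m jog '[[[-1,0,0,0,-0.62],[-1,0,0,0,-0.62],[-1,0,0,0,-0.62],[-1,0,0,0,-0.62],[-1,0,0,0,-0.62]]]';python3 -c "
from h import *
go(st(0,.17,.41),1.433)
for t in(1.75,1.9,2.1): print(t,proj('side',[st(0,.072-.078*np.cos(t),.24+.078*np.sin(t)),st(0,.072,.24)]).round(1).tolist())"
```

```text
time: 34.17
tool_pos: [0.4964, 0.0731, 0.4074]
tool_rot: [3.142, -0.001, 0.489]
contact_force: [0.5, 0.2, -0.6]
opening: 0.0355
grip_force: 0.0
time: 34.58
tool_pos: [0.4963, 0.0723, 0.4071]
tool_rot: [3.142, -0.0, 1.111]
contact_force: [0.4, 0.0, 0.1]
opening: 0.0032
grip_force: 0.0
t 34.5833 shift [0.2428, -0.0823, -0.0028] turn -0.3224
1.75 [[314.4, 119.3], [309.5, 139.2]]
1.9 [[316.5, 119.3], [309.5, 139.2]]
2.1 [[319.0, 120.0], [309.5, 139.2]]
```

```bash
python3 -m jog '[[[-1,0.1,-0.034,0,-0.322],[-1,0.1,-0.034,0,-0.322],[-1,0.17,-0.058,0,-0.322],[-1,0.2,-0.068,0,-0.322],[-1,0.2,-0.068,0,-0.322]]]';python3 -c "
from h import *
go(st(0,.17,.41),1.433)"
```

```text
time: 35.0
tool_pos: [0.5248, 0.2804, 0.4073]
tool_rot: [3.141, -0.001, 1.426]
contact_force: [1.3, -0.5, 0.1]
opening: 0.0008
grip_force: 0.0
t 35.0 shift [0.0463, -0.0011, -0.0027] turn -0.0069
```

```bash
python3 -m jog '[[[-1,0.02,0,0,-0.007],[-1,0.046,0,0,-0.007],[-1,0.046,0,0,-0.007],[-1,0.046,0,0,-0.007],[-1,0.046,0,0,-0.007]]]'; python3 -m jog '[[[-1,0,0,0.03,0],[-1,0,0,0.06,0],[-1,0,0,0.09,0],[-1,0,0,0.114,0],[-1,0,0,0.114,0]]]';python3 -c "
from h import *
go(st(0,.12,.293),1.433);go(st(0,.055,.293),1.433)"
```

```text
time: 35.42
tool_pos: [0.5318, 0.323, 0.4069]
tool_rot: [-3.141, 0.0, 1.433]
contact_force: [-1.0, -0.3, 0.3]
opening: 0.0004
grip_force: 0.0
time: 35.83
tool_pos: [0.5303, 0.3206, 0.2881]
tool_rot: [-3.134, 0.005, 1.43]
contact_force: [-1.0, -0.2, 0.4]
opening: 0.0007
grip_force: 0.0
t 35.8333 shift [-0.0443, -0.0006, -0.0046] turn -0.0027
t 35.8333 shift [-0.1093, -0.0005, -0.0043] turn -0.0027
```

```bash
python3 -m jog '[[[-1,-0.015,0,-0.003,0],[-1,-0.03,0,-0.003,0],[-1,-0.045,0,-0.003,0],[-1,-0.055,0,-0.003,0],[-1,-0.065,0,-0.003,0]]]'; python3 -m jog '[[[-1,-0.012,0,0,0],[-1,-0.024,0,0,0],[-1,-0.036,0,0,0],[-1,-0.046,0,0,0],[-1,-0.055,0,0,0]]]';python3 -m jog '[[[-1,0,0,0,0],[-1,0,0,0,0]]]';python3 -c "
from h import *
go(st(0,.05,.293),1.433)
h=robot.read_camera('side')
cv2.imwrite('pics/s11.png',cv2.resize(h[100:190,240:360,::-1],None,fx=6,fy=6,interpolation=cv2.INTER_CUBIC))"
```

```text
time: 36.25
tool_pos: [0.5237, 0.2574, 0.2981]
tool_rot: [3.139, -0.002, 1.431]
contact_force: [-0.1, -0.2, 0.2]
opening: 0.0007
grip_force: 0.2
time: 36.67
tool_pos: [0.5155, 0.2026, 0.296]
tool_rot: [-3.141, 0.0, 1.431]
contact_force: [0.3, -0.3, 0.9]
opening: 0.0004
grip_force: 0.0
time: 36.83
tool_pos: [0.5157, 0.2034, 0.2961]
tool_rot: [3.141, -0.0, 1.431]
contact_force: [-0.2, -0.5, -0.8]
opening: 0.0004
grip_force: 0.0
t 36.8333 shift [0.0038, -0.0024, 0.0031] turn -0.0021
```

View pics/s11.png

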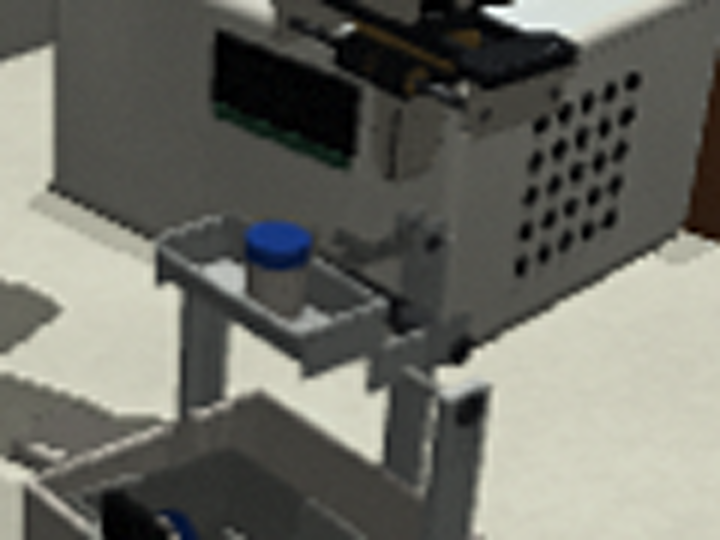

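The latch looks level, from crop (430,240) to (335,240). I'll retreat upward and verify.

```bash
python3 -m jog '[[[-1,0,0,-0.04,0],[-1,0,0,-0.08,0],[-1,-0.03,0,-0.12,0],[-1,-0.07,0,-0.12,0],[-1,-0.11,0,-0.12,0]]]'; python3 -m jog '[[[-1,-0.04,0,0,0],[-1,-0.08,0,0,0],[-1,-0.12,0,0,0],[-1,-0.16,0,0,0],[-1,-0.2,0,0,0]]]'; python3 -m jog '[[[-1,0,0,0,0],[-1,0,0,0,0],[-1,0,0,0,0],[-1,0,0,0,0],[-1,0,0,0,0]]]'; python3 -c "
from h import *
for t in(0,.1,.3): print(t,((proj('side',[st(0,.072-.078*np.cos(t),.24+.078*np.sin(t)),st(0,.072,.24)])-[230,100])*5).round().tolist(),((proj('top',[st(0,.072-.078*np.cos(t),.24+.078*np.sin(t)),st(0,.072,.24)])-[115,150])*5).round().tolist())
a=robot.read_camera('side')[100:210,230:350,::-1]
print(pots())
cv2.imwrite('pics/f.png',cv2.resize(a,None,fx=5,fy=5,interpolation=cv2.INTER_CUBIC))"
```

```text
time: 37.3
tool_pos: [0.5013, 0.0973, 0.4187]
tool_rot: [3.136, -0.001, 1.436]
contact_force: [0.8, -0.9, -0.7]
opening: 0.0005
grip_force: 0.0
time: 37.72
tool_pos: [0.4727, -0.1023, 0.4162]
tool_rot: [3.141, -0.0, 1.433]
contact_force: [0.9, -0.2, 1.4]
opening: 0.0004
grip_force: 0.0
time: 38.13
tool_pos: [0.4733, -0.0996, 0.4161]
tool_rot: [3.141, -0.0, 1.434]
contact_force: [-1.0, 0.5, -0.2]
opening: 0.0006
grip_force: 0.0
0 [[320.0, 224.0], [397.0, 196.0]] [[212.0, 253.0], [70.0, 236.0]]
0.1 [[321.0, 214.0], [397.0, 196.0]] [[208.0, 253.0], [70.0, 236.0]]
0.3 [[326.0, 194.0], [397.0, 196.0]] [[197.0, 251.0], [70.0, 236.0]]
[([0.5066, 0.1525], 162), ([0.5091, 0.0613], 30)]
```

View pics/f.png

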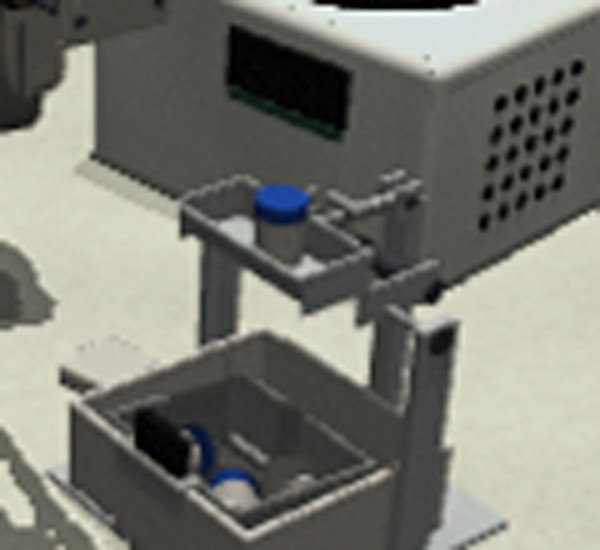

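The latch bar lines up with the closed prediction (tip near (320,220)), the bucket is upright with its pot, and the basket hangs with its three. I'm handing in.

```bash
python3 -c "
from cell import robot
print(robot.hand_in())"
```

```text
the job is handed in; nothing more can be done
None
```

I handed the job in at about 38 s on the robot's clock. The basket hangs on the tub rim with the three dumped pots in it, the fourth pot stands in the upright bucket, and the latch is closed; this is judged from the last pictures, because the hand-in gave back no verdict.

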